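# Shut the water stand and drain the cup

### The job

The jars are rinsed, so close down the washing-up place: turn the lever of the water stand's tap clockwise until it is fully shut, firmly home against its stop, without wrenching the tap round in its rubber grommet. Turn the green plastic cup over and stand it mouth-down, whole on the slotted draining tray beside the two jars. Leave the jars and the other things where they are.

Things in the scene. Friction and masses are not known exactly. Their poses are not given: they have to be found in the camera images.
- water_stand: Fixed stand, 540 mm high: four legs (25 mm square, at x +-90, y +-145 mm), slatted top 290 x 330 mm (underside 300 mm up), drum on top. Origin on the table under its centre; x points from the front (tap side) to the back, z up. The slats' front edge, x = -145 mm, overhang the lever's pivot by 15 mm, 72 mm above the lever: lean the tool 25 to 45 deg, gripper towards -x, to reach the shut lever.
- tap (a joint): Twist of the whole tap (rad) about its vertical outlet pipe, at x = -60, y = 0 mm in the stand's frame, where it hangs in a rubber grommet; 0 at rest, positive clockwise from above (the way the lever shuts). Springs back with 14 N m per rad. Beyond 0.27 rad either way the grommet is torn.
- valve (a joint): Angle of lever to pipe (rad): 0 = along the pipe, pointing out over the spout (open stop); 1.571 = square across it, pointing to the stand's +y side (shut, hard stop). Grows clockwise from above. Stiff, about 0.9 N m at any angle; stays where left. The grommet gives: the tap turns along by about 0.06 to 0.12 rad while the lever is turned, so feel for the stop.
- lever_pivot (a point): The lever's turning axis (vertical) at the height of the lever's middle, 222 mm above the table; x = -130, y = 0 mm in the stand's frame while the tap is at rest. Axes as the tap's: x from the spout to the back.
- lever_grip (a point): Middle of the lever's black sleeve, 82.5 mm from the pivot. The sleeve is 85 mm long (40 to 125 mm from the pivot), 18 mm wide, 12 mm thick; the lever points along this point's -x, z is up. Pipe and spout lie beneath it, their top 30 mm below the sleeve's middle; the spout is 70 mm in front of the pivot.
- cup_center (a point): Centre of the green plastic cup, half-way up on its axis; at the start it stands mouth-up on the open table between the stand and the tray (the tray's edge may be as near as 20 mm), where there is room to lay it on its side. Height 84 mm, outer diameter 55 mm at the base and 63 mm at the rim, wall 3 mm, about 70 g. z points from the base to the mouth.
- cup_rim (a point): Centre of the cup's mouth, in the plane of the rim, 42 mm from cup_center along its z.
- cup: The cup; origin at the centre of its base, z towards the mouth.
- drain_tray: Fixed flat draining tray, steel pan with a slotted flat cover, 280 (x) x 320 (y) x 20 mm. Origin under its centre, z up, x away from the robot. The jars stand on its rear half (about x = +85, y = +-75 mm); the front half is free for the cup. Behind it along the back of the table (beyond 0.75 m from the robot) stand, fixed, a lid rack 100, a clear crate 175 and a bin 200 mm high.
- jar_a: Empty glass jar standing mouth-down on the tray, 75 mm diameter, 108 mm high; origin at the centre of its underside, z up. Leave it alone.
- jar_b: A second jar, the same.
- dish_brush: Dish brush lying on the table, 200 mm long, 43 mm high; leave it.
- wood_spoon: Wooden spoon lying on the table, 240 mm long; leave it.
- jar_lid: Loose jar lid lying on the table, 73 mm diameter, 12 mm thick; leave it.
There are look-alikes about, which are no part of the job. Of the things that look like the cup, the middle-sized one is meant.

How it is judged (in metres and radians):
At the end, for the whole second after the job is handed in: The lever is within 0.05 rad (3 degrees) of its shut stop; the cup is at rest mouth-down (within 0.08 rad of upright the other way), its rim flat on the tray's cover and its whole mouth inside the tray's outline; both jars are within 20 mm of where they stood (value of joint valve above 1.521 rad and angle between cup's own z axis and vertical above 3.06 rad and height (world z) of cup_rim between 0.015 and 0.026 m and x of cup_rim in the frame of drain_tray between -0.108 and 0.108 m and y of cup_rim in the frame of drain_tray between -0.128 and 0.128 m and linear speed of cup below 0.02 m/s and distance of each of jar_a, jar_b from where it was at the start of the episode below 0.02 m); the robot touches nothing.
It fails at once if the tap is wrenched round in its grommet by more than 0.27 rad (value of joint tap above 0.27 rad or value of joint tap below -0.27 rad).
It fails at once if a jar is pushed over 30 mm or tipped (distance of any of jar_a, jar_b from where it was at the start of the episode above 0.03 m or angle between any of jar_a, jar_b's own z axis and vertical above 0.4 rad).
It fails at once if the brush, the spoon or the loose lid is moved by more than 40 mm (distance of any of dish_brush, wood_spoon, jar_lid from where it was at the start of the episode above 0.04 m).
It also fails if it takes over 72 s, if anything falls off the work surface, if the arm or the gripper's body presses on something with over 40 N, if the wrist force passes 120 N, or if a joint passes its speed limit or range.

### The arm

A 6-joint arm with a two-finger parallel gripper is mounted at the origin on the work surface. World frame = base frame: x ahead of the robot, y to its left, z up, the work surface at z = 0. Lengths are in mm, angles in rad, forces in N, time in s.
With the tool pointing down it reaches from about 400 to 925 mm from the base axis. Payload 12.5 kg.
Tool frame: the origin (TCP) lies at the very end of the fingers, on their centre line; the grasp point (between the pads) lies 19 mm behind it; z points along the fingers, x is the direction in which the jaws open and shut, and the axes are right-handed (so a half turn about z gives the same grasp; the last joint's range is limited). The gripper opens to 95 mm and grips with 3 to 60 N. Pads are 20 mm wide; open, the fingers measure 119 mm over their backs; the gripper's body (75 mm by 180 mm) begins 59 mm behind the grasp point.
Start: joints at [-1.304, 0.491, 1.559, -0, 1.092, -0.106], TCP at [227.664, -582.079, 214.661] pointing down, gripper open.
Joint ranges: [-3.1, 3.1], [-0.84, 2.19], [0.05, 2.79], [-1.13, 4.28], [0.06, 2.93], [-2.69, 2.69]. Speed limits (rad/s): [2.22, 2.22, 2.79, 3.14, 3.14, 3.14].

### API

Orientations are given as [roll, pitch, yaw] about the fixed x, y, z axes, in that order (R = Rz(yaw) Ry(pitch) Rx(roll)).
In Python, from cell import env gives the robot as it stands.
- The arm moves only by the tool arm_command, never from a script. Its argument "motion" is one flat list of numbers, 7 for each row, row after row: the opening, from -1 (shut) to 1 (fully open), then the shift along the tool's x, y, z in mm, then the turn, a rotation vector about the tool's x, y, z in degrees. In form: [fingers, dx, dy, dz, rx, ry, rz, fingers, dx, dy, dz, rx, ry, rz, ...]. A call has 1 to 20 rows; each row is the pose to reach, as a shift and turn from the pose commanded when the call began, along the tool's axes at that moment; what a row does not reach only later rows make up. A row lasts 1/10 s, in which the tool goes at most 50 mm and 8.59 degrees, less where a joint would pass 70% of its speed; a pose out of reach is approached as far as the arm can. A call with a gripper value outside its range is refused whole. The fingers move at their own pace and stop on an object; the grip force is fixed at half the most. Time passes only in rows, so rows that repeat a pose let the fingers close. It gives the time, the measured TCP pose, the force and the opening at its end, in the units of the state.
- env.state(): the state, without advancing time (a new reading comes with each control period).
- env.read_camera(name): name is "side" or "top"; returns (picture, depth): 400x640x3 uint8, red, green, blue; 400x640 float32, mm along the optical axis (not along the pixel's ray), 0 where there is no reading.
- env.calibration(name): a dict with "fx", "fy", "cx", "cy" (pixels), "distortion" ([k1, k2, p1, p2, k3] as OpenCV has them; the pictures are not rectified), "cam_to_world" (4x4, takes a point from camera to world coordinates). Camera axes: x right, y down, z forward; pixel columns grow to the right and rows downward; lengths in mm; the calibration is good to about 2 mm. A picture is of the moment at which its call begins. calibration takes no time and is no camera call.
- env.job_done(): hands the job in, once; it reports no verdict.
Trained networks look in the newest picture that a camera, given by its name, has taken for a name from the list of things; names that differ only in an ending like _2 or _b are one class to them, and where a whole thing is asked for, a point or a joint stands for the part that bears it (a point fixed in the world has none). Each returns a list of dicts, best first, with "confidence" (0 to 1); they miss things now and then, are a little off and sometimes report something else, mostly with a low value. They report only what shows in the picture. A call takes as long as a camera call. They do not tell look-alikes from the thing itself.
- env.recognise(camera, label): "location" ([column, row] in pixels, amid what is visible of it).
- env.silhouettes(camera, label): "region" (400x640 bool, what is visible of it) and "location" ([column, row] in pixels, amid what is visible of it).
- env.spot_point(camera, label): "location" ([column, row] in pixels: a listed point, or the origin of a listed thing).
The state is a dict: "t": time; "joints": joint angles; "qvel": joint speeds; "tau": joint torques, N m; "eef_pos": TCP position; "tcp_rot": TCP orientation; "ft_force": force on the tool from outside, world axes, zero at the start; "moment": the same for the moment, N m; "opening": opening from 0.0 (shut) to 1.0 (fully open).
Only numpy, scipy, OpenCV 4.12 (cv2) and the standard library are available. Lean on these libraries where they do the work, as an engineer would, in place of code of your own. Each camera call takes 0.05 s, during which the arm holds its last target.

## Working session

There is one attempt and no reset: what is moved stays moved. The work goes in short steps, Python scripts to look and compute and a tool call to move; the robot and the scene stay as the last step left them, time stands still between calls to the robot, and variables do not carry over. Pictures are saved under pics/ and viewed, and the job is handed in when it is done.

Besides the shell and the picture viewer there is one more tool, called after ">>>" in YAML: its name, and indented under it one key for each argument. arm_command: Moves the arm, as the interface text tells. Its arguments: {"type":"object","properties":{"motion":{"type":"array","items":{"type":"number"}}},"required":["motion"]}

```bash
ls; mkdir -p pics; python3 - <<'E'
from cell import env
import cv2,numpy as np
print(env.state())
for n in ["side","top"]:
    p,d=env.read_camera(n)
    cv2.imwrite(f"pics/{n}0.png",p[:,:,::-1]); np.save(f"{n}0.npy",d)
    c=env.calibration(n); print(n,c["fx"],c["fy"],c["cx"],c["cy"],c["distortion"]); print(np.round(c["cam_to_world"],3))
E
```

```text
pics
{'t': 0.0, 'joints': array([-1.30357984e+00,  4.91540323e-01,  1.55944162e+00,  6.98523311e-06,
        1.09169752e+00, -1.05609015e-01]), 'qvel': array([-0.00031788,  0.00068875,  0.00060488,  0.00048434, -0.00014509,
       -0.00038416]), 'tau': array([-1.97630565e-03, -6.12650371e+01, -2.58179730e+01,  6.91940566e-02,
        4.82693198e-02, -1.42282779e-04]), 'eef_pos': array([ 227.60903679, -581.82440731,  214.07639561]), 'tcp_rot': array([-3.14147193e+00,  1.08009749e-03, -1.19797398e+00]), 'ft_force': array([ 0.20395631, -0.24062299, -0.34504417]), 'moment': array([ 0.00396641,  0.05962126, -0.00353558]), 'opening': 1.0017868741965157}
side 494.4207387120953 494.4207387120953 320.67745373809294 201.9880382270746 [-0.01350207  0.          0.          0.          0.        ]
[[ 1.150000e-01  6.780000e-01 -7.260000e-01  1.511977e+03]
 [ 9.930000e-01 -8.900000e-02  7.400000e-02 -1.262600e+02]
 [-1.500000e-02 -7.290000e-01 -6.840000e-01  1.113430e+03]
 [ 0.000000e+00  0.000000e+00  0.000000e+00  1.000000e+00]]
top 458.902228880892 458.902228880892 315.3272638724347 202.68561256300376 [-0.13041613  0.          0.          0.          0.        ]
[[-2.100000e-02 -9.830000e-01  1.840000e-01  1.954810e+02]
 [-1.000000e+00  2.300000e-02  1.000000e-02 -1.420100e+01]
 [-1.500000e-02 -1.840000e-01 -9.830000e-01  1.704811e+03]
 [ 0.000000e+00  0.000000e+00  0.000000e+00  1.000000e+00]]
```

View pics/side0.png

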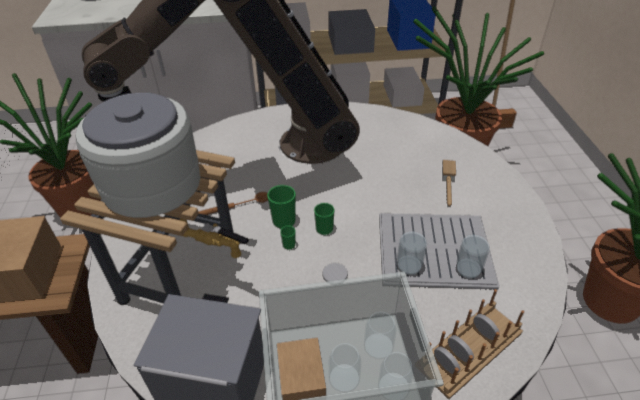

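View pics/top0.png

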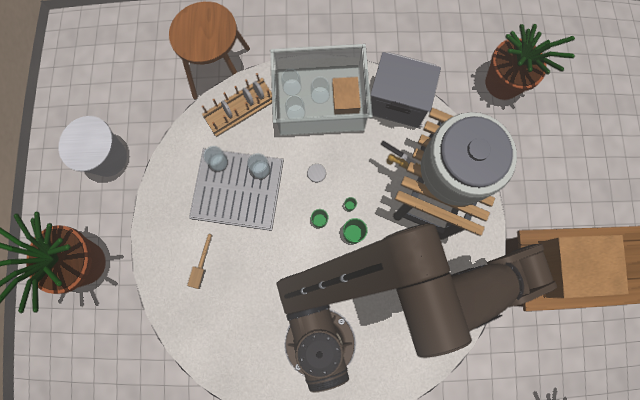

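```bash
cat > h.py <<'E'
from cell import env
import cv2,numpy as np
from scipy.spatial.transform import Rotation as R
def px2cam(n,uv,c=None):
    c=c or env.calibration(n)
    K=np.array([[c["fx"],0,c["cx"]],[0,c["fy"],c["cy"]],[0,0,1.]])
    return cv2.undistortPoints(np.array(uv,float).reshape(-1,1,2),K,np.array(c["distortion"])).reshape(-1,2)
def ray(n,uv):
    c=env.calibration(n);T=np.array(c["cam_to_world"]);p=px2cam(n,uv,c)
    d=np.c_[p,np.ones(len(p))]@T[:3,:3].T
    return T[:3,3],d
def atz(n,uv,z):
    o,d=ray(n,uv); return o+d*((z-o[2])/d[:,2])[:,None]
def atd(n,uv,D):
    o,d=ray(n,uv); return o+d*np.array(D).reshape(-1,1)
def proj(n,P):
    c=env.calibration(n);T=np.linalg.inv(np.array(c["cam_to_world"]))
    K=np.array([[c["fx"],0,c["cx"]],[0,c["fy"],c["cy"]],[0,0,1.]])
    return cv2.projectPoints(np.array(P,float).reshape(-1,1,3),cv2.Rodrigues(T[:3,:3])[0],T[:3,3],K,np.array(c["distortion"]))[0].reshape(-1,2)
def cloud(n,D):
    v,u=np.mgrid[0:400,0:640]; uv=np.c_[u.ravel(),v.ravel()]
    P=atd(n,uv,D.ravel()); P[D.ravel()==0]=np.nan
    return P.reshape(400,640,3)
def crop(p,x0,y0,x1,y1,s,f):
    cv2.imwrite(f,cv2.resize(p[y0:y1,x0:x1,::-1],None,fx=s,fy=s,interpolation=cv2.INTER_CUBIC))
E
python3 - <<'E'
from h import *
for n in ["side","top"]:
    p=cv2.imread(f"pics/{n}0.png")[:,:,::-1]
    if n=="side": crop(p,60,100,360,280,2.6,"pics/sidec.png")
    else: crop(p,290,90,520,250,3.4,"pics/topc.png")
for n in ["side","top"]:
    for l in ["cup","cup_center","cup_rim","lever_pivot","lever_grip","tap","valve","drain_tray","water_stand","wood_spoon","dish_brush","jar_lid","jar_a"]:
        f=env.spot_point if l not in("tap","valve") else env.recognise
        print(n,l,[(np.round(r["location"]).tolist(),round(r["confidence"],2)) for r in f(n,l)][:4])
E
```

```text
side cup [([325.0, 228.0], 0.91), ([291.0, 246.0], 0.65), ([282.0, 224.0], 0.58)]
side cup_center [([281.0, 208.0], 0.9), ([325.0, 220.0], 0.81), ([289.0, 235.0], 0.76)]
side cup_rim [([322.0, 209.0], 0.88), ([206.0, 226.0], 0.73), ([285.0, 230.0], 0.63), ([281.0, 196.0], 0.57)]
side lever_pivot [([207.0, 224.0], 0.82)]
side lever_grip [([235.0, 239.0], 0.7)]
side tap [([326.0, 220.0], 0.28), ([225.0, 231.0], 0.27)]
side valve [([227.0, 233.0], 0.75)]
side drain_tray [([433.0, 247.0], 0.73)]
side water_stand []
side wood_spoon [([238.0, 205.0], 0.71), ([406.0, 266.0], 0.31)]
side dish_brush [([446.0, 183.0], 0.62)]
side jar_lid []
side jar_a [([408.0, 266.0], 0.95), ([470.0, 268.0], 0.69), ([324.0, 208.0], 0.38)]
top cup [([318.0, 221.0], 0.83), ([354.0, 234.0], 0.79), ([347.0, 208.0], 0.46), ([237.0, 193.0], 0.28)]
top cup_center [([356.0, 228.0], 0.78), ([317.0, 217.0], 0.6), ([351.0, 205.0], 0.53)]
top cup_rim [([318.0, 218.0], 0.83), ([354.0, 232.0], 0.7), ([315.0, 176.0], 0.63), ([345.0, 201.0], 0.45)]
top lever_pivot [([412.0, 159.0], 0.77)]
top lever_grip [([393.0, 147.0], 0.73), ([221.0, 163.0], 0.56), ([261.0, 170.0], 0.41)]
top tap [([396.0, 159.0], 0.87), ([321.0, 217.0], 0.44), ([260.0, 165.0], 0.32)]
top valve [([393.0, 147.0], 0.72), ([318.0, 217.0], 0.28)]
top drain_tray [([238.0, 192.0], 0.67)]
top water_stand []
top wood_spoon []
top dish_brush [([201.0, 262.0], 0.73)]
top jar_lid []
top jar_a [([262.0, 171.0], 0.87), ([220.0, 166.0], 0.73)]
```

View pics/sidec.png

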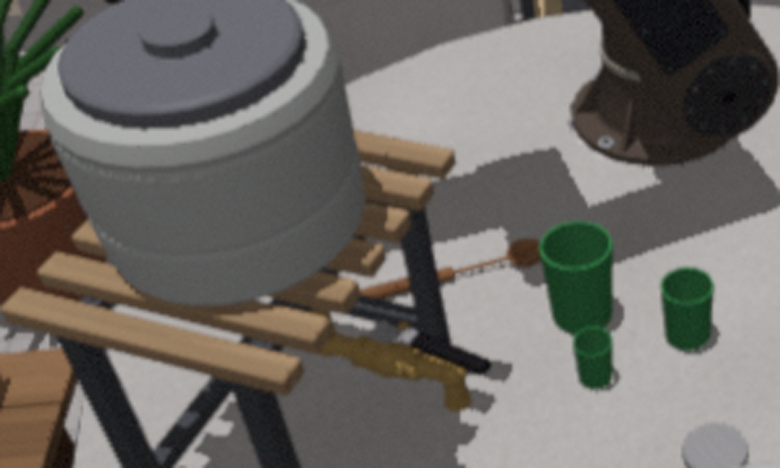

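View pics/topc.png

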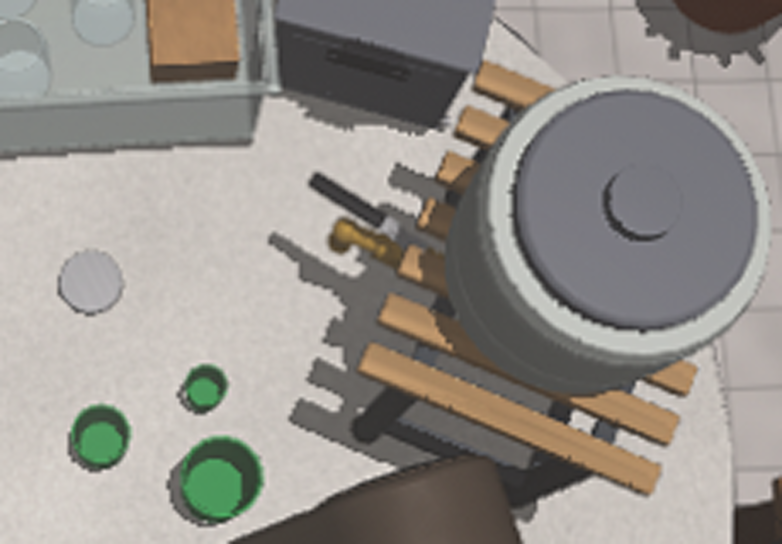

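```bash
python3 - <<'E'
from h import *
for n in ["top","side"]:
    C=cloud(n,np.load(n+"0.npy")); np.save(n+"C.npy",C)
    z=C[...,2]
    print(n,np.nanmedian(z[(abs(z)<15)]))
    m=(z>295)&(z<345)&(C[...,1]<-150)&(C[...,0]>300)
    vv,uu=np.where(m);Q=C[m]
    Q0=Q
    h=np.histogram(Q[:,2],bins=range(295,350,5));print(h)
    top=Q[(Q[:,2]>308)&(Q[:,2]<335)]
    r=cv2.minAreaRect(top[:,:2].astype(np.float32));print("rect",r,cv2.boxPoints(r).round().tolist())
    # cups
    p=cv2.imread(f"pics/{n}0.png").astype(int)
    g=(p[...,1]>p[...,0]+25)&(p[...,1]>p[...,2]+25)&(z>5)&(abs(C[...,1])<700)&(z<150)&(C[...,0]>0)
    nn,l,s,c=cv2.connectedComponentsWithStats(g.astype(np.uint8))
    for i in range(1,nn):
        if s[i,4]>60:
            P=C[l==i];t=np.nanpercentile(P[:,2],97);T=P[P[:,2]>t-6]
            print("cup",c[i].round(),s[i,4],"ztop",t.round(1),"rim minmax",T[:,:2].min(0).round(),T[:,:2].max(0).round())
    # dark lever
    d=(p.max(2)<70)&(z>205)&(z<240)&(C[...,1]<-50)&(C[...,0]>350)
    nn,l,s,c=cv2.connectedComponentsWithStats(d.astype(np.uint8))
    for i in range(1,nn):
        if s[i,4]>25:
            P=C[l==i];m0=P.mean(0);u=np.linalg.svd(P-m0)[2][0];e=(P-m0)@u
            print("dark",c[i].round(),s[i,4],m0.round(1),u.round(3),e.min(),e.max(), np.median(P[:,2]))
print(atz("top",[[412,159],[393,147]],222),atz("side",[[207,224],[235,239]],222))
print(atz("top",[[318,221]],0),atz("top",[[318,218]],84),atz("side",[[325,228]],0),atz("side",[[322,209]],84))
print("tray",atz("top",[[238,192]],0),atz("side",[[433,247]],0))
E
```

```text
top -0.17339787082914881
(array([  53,  104,  118,  241, 1067,  930,   70,   21,   28,   20]), array([295, 300, 305, 310, 315, 320, 325, 330, 335, 340, 345]))
rect ((551.8746337890625, -445.2064514160156), (293.211181640625, 332.5162048339844), 65.00569915771484) [[339.0, -508.0], [641.0, -648.0], [765.0, -383.0], [463.0, -242.0]]
cup [319. 218.] 81 ztop 90.5 rim minmax [418. -38.] [476.  19.]
cup [354. 231.] 221 ztop 119.2 rim minmax [ 355. -175.] [436. -92.]
dark [392. 148.] 97 [ 651.9 -258.8  228. ] [-0.569 -0.823 -0.   ] -38.78694531260914 39.12935417572845 227.9781152792075
side -1.0434070979333683
(array([ 119,  412,  568,  574, 2441,  689,   81,  150,  137,  141]), array([295, 300, 305, 310, 315, 320, 325, 330, 335, 340, 345]))
rect ((556.0845336914062, -446.0736999511719), (293.5783996582031, 331.373291015625), 64.96077728271484) [[344.0, -509.0], [644.0, -649.0], [768.0, -383.0], [468.0, -243.0]]
cup [283. 210.] 958 ztop 114.6 rim minmax [ 354. -175.] [444. -91.]
cup [324. 216.] 383 ztop 84.0 rim minmax [418. -40.] [483.  19.]
dark [220. 187.] 81 [ 469.4 -297.4  219.6] [ 0.1
[... 188 characters left out ...]
1440128
dark [ 98. 248.] 140 [ 657.2 -583.5  222.5] [-0.018 -0.081 -0.997] -17.424936035730653 17.859418887838764 223.18243455360243
dark [162. 265.] 145 [ 731.9 -421.9  222.2] [ 0.217 -0.536 -0.816] -23.17226873351181 22.036869816060282 222.2075148679479
[[ 615.50866614 -326.4326014   222.        ]
 [ 658.82112168 -264.56676725  222.        ]] [[ 609.25310529 -324.67664553  222.        ]
 [ 670.22656526 -253.52277366  222.        ]]
[[445.30300956  -4.68369896   0.        ]] [[443.81590079  -5.38821761  84.        ]] [[449.74155469  -6.3328144    0.        ]] [[450.41844429 -14.74877044  84.        ]]
tray [[563.90497168 298.43054637   0.        ]] [[569.47461812 304.43439832   0.        ]]
```

```bash
cat >> h.py <<'E'
xs=np.array([-np.cos(np.radians(65)),-np.sin(np.radians(65)),0]); ys=np.array([-xs[1],xs[0],0]); Z=np.array([0,0,1.])
S0=np.array([554,-445.7,0]); PIV=S0-130*xs+222*Z
def lean(th):
    z=np.sin(np.radians(th))*xs-np.cos(np.radians(th))*Z
    return np.c_[ys,np.cross(z,ys),z]
def cmd(): # current pose estimate
    s=env.state(); return s["eef_pos"],R.from_euler("xyz",s["tcp_rot"]).as_matrix()
def rel(p,M,p0,R0):
    return np.round(R0.T@(np.array(p)-p0),1),np.round(np.degrees(R.from_matrix(R0.T@M).as_rotvec()),1)
E
python3 - <<'E'
from h import *
C=np.load("sideC.npy").reshape(-1,3);C2=np.load("topC.npy").reshape(-1,3)
for A in(C,C2):
    # bin
    m=(A[:,0]>720)&(A[:,1]<-150)&(A[:,1]>-450)&(A[:,2]>150)&(A[:,2]<225); print(A[m].min(0).round(),A[m].max(0).round(),m.sum())
    m=(A[:,0]>700)&(A[:,1]<150)&(A[:,1]>-150)&(A[:,2]>100)&(A[:,2]<225); print("crate",A[m].min(0).round(),A[m].max(0).round(),m.sum())
    # tray rect
    m=(A[:,2]>14)&(A[:,2]<28)&(A[:,0]>350)&(A[:,0]<740)&(A[:,1]>100)&(A[:,1]<500); r=cv2.minAreaRect(A[m][:,:2].astype(np.float32)); print("tray",r,cv2.boxPoints(r).round().tolist())
    # jar tops
    m=(A[:,2]>60)&(A[:,2]<115)&(A[:,0]>450)&(A[:,0]<740)&(A[:,1]>130)&(A[:,1]<480); print("jars",m.sum())
print(atz("top",[[350,204]],0),atz("top",[[316,173]],12), atz("top",[[258,165],[217,158]],128))
print("piv",PIV)
r=95
for ph in (10,30,50,70,90):
    l=-xs*np.cos(np.radians(ph))+ys*np.sin(np.radians(ph)); print(ph,(PIV+r*l).round())
print(lean(35))
E
```

```text
[ 720. -450.  150.] [1061. -150.  225.] 10425
crate [ 778. -150.  100.] [1079.  150.  177.] 6132
tray ((528.9960327148438, 312.3575744628906), (318.4397277832031, 389.2316589355469), 80.3990707397461) [[311.0, 188.0], [694.0, 123.0], [747.0, 437.0], [364.0, 502.0]]
jars 756
[ 784. -450.  150.] [1080. -151.  212.] 3595
crate [ 773. -150.  100.] [1080.  150.  183.] 2144
tray ((526.985595703125, 301.49322509765625), (342.79852294921875, 380.2009582519531), 82.84607696533203) [[317.0, 155.0], [694.0, 108.0], [737.0, 448.0], [360.0, 495.0]]
jars 180
[[ 507.32166613 -126.92596224    0.        ]] [[627.92156602  -1.17271418  12.        ]] [[633.00077416 204.21708232 128.        ]
 [663.34501915 353.02897992 128.        ]]
piv [ 608.94037403 -327.87998769  222.        ]
10 [ 663. -250.  222.]
30 [ 687. -273.  222.]
50 [ 701. -303.  222.]
70 [ 704. -336.  222.]
90 [ 695. -368.  222.]
[[ 0.90630779 -0.34618861 -0.24240388]
 [-0.42261826 -0.74240388 -0.51983679]
 [ 0.          0.57357644 -0.81915204]]
```

```bash
cat >> h.py <<'E'
def pt(ph,off,r=95,th=35,dip=15):
    a=np.radians(ph); l=-xs*np.cos(a)+ys*np.sin(a); n=xs*np.sin(a)+ys*np.cos(a)
    return PIV+r*l-n*off+lean(th)[:,2]*dip/np.cos(np.radians(th))
E
python3 - <<'E'
from h import *
p0,R0=cmd(); print(p0)
Rd=R0
for P,M in [((160,-395,280),R0),((310,-290,285),R0),((430,-100,285),R0),((540,-120,285),R.from_euler("z",43.6,degrees=True).as_matrix()@R0)]:
    print(P,rel(P,M,p0,R0))
print(pt(10,50),lean(35)); 
for n,uvs in (("top",[[191,219],[271,230],[283,158],[204,149]]),):print(atz(n,uvs,18).round())
E
```

```text
[ 227.6740416  -582.08100281  214.66128517]
(160, -395, 280) (array([-198.9,   -5.1,  -65.4]), array([0., 0., 0.]))
(310, -290, 285) (array([-242. , -183.1,  -70.4]), array([0., 0., 0.]))
(430, -100, 285) (array([-375.3, -364. ,  -70.4]), array([0., 0., 0.]))
(540, -120, 285) (array([-316.6, -459.2,  -70.4]), array([  0. ,   0. , -43.6]))
[ 618.03372588 -230.90077483  207.        ] [[ 0.90630779 -0.34618861 -0.24240388]
 [-0.42261826 -0.74240388 -0.51983679]
 [ 0.          0.57357644 -0.81915204]]
[[461. 473.  18.]
 [413. 170.  18.]
 [689. 124.  18.]
 [734. 431.  18.]]
```

>>> arm_command:
  motion: [-1, -40, 0, -65, 0, 0, 0, -1, -90, -2, -70, 0, 0, 0, -1, -140, -4, -70, 0, 0, 0, -1, -185, -5, -70, 0, 0, 0, -1, -210, -45, -70, 0, 0, 0, -1, -225, -90, -70, 0, 0, 0, -1, -240, -135, -70, 0, 0, 0, -1, -250, -183, -70, 0, 0, 0, -1, -285, -220, -70, 0, 0, 0, -1, -315, -260, -70, 0, 0, 0, -1, -345, -300, -70, 0, 0, 0, -1, -375, -335, -70, 0, 0, 0, -1, -375, -364, -70, 0, 0, 0, -1, -365, -400, -70, 0, 0, -8, -1, -350, -430, -70, 0, 0, -16, -1, -325, -459, -70, 0, 0, -24, -1, -317, -459, -70, 0, 0, -32, -1, -317, -459, -70, 0, 0, -40, -1, -317, -459, -70, 0, 0, -43.6, -1, -317, -459, -70, 0, 0, -43.6]

```text
t: 3.4
eef_pos: [539.7, -119.7, 284.6]
tcp_rot: [3.142, 0.0, -0.436]
ft_force: [-0.2, 0.4, -0.6]
opening: 0.006
```

```bash
python3 - <<'E'
from h import *
p0,R0=cmd(); s=env.state(); print(p0,s["joints"].round(3),s["opening"])
for P in (pt(10,50)+[0,0,60],pt(10,50),):
    print(P.round(),rel(P,lean(35),p0,R0))
E
```

```text
[ 539.69439028 -119.69721467  284.55681067] [-0.338  0.322  1.641 -0.     1.179  0.099] 0.005542533261351554
[ 618. -231.  267.] (array([118. ,  67.7,  17.6]), array([-35.,   0.,   0.]))
[ 618. -231.  207.] (array([118. ,  67.7,  77.6]), array([-35.,   0.,   0.]))
```

>>> arm_command:
  motion: [-1, 25, 14, 0, -8, 0, 0, -1, 55, 30, 5, -16, 0, 0, -1, 85, 50, 10, -24, 0, 0, -1, 110, 62, 15, -32, 0, 0, -1, 118, 68, 18, -35, 0, 0, -1, 118, 68, 18, -35, 0, 0, -1, 118, 68, 48, -35, 0, 0, -1, 118, 68, 78, -35, 0, 0, -1, 118, 68, 78, -35, 0, 0]

```text
t: 4.3
eef_pos: [616.2, -230.7, 204.0]
tcp_rot: [2.532, 0.004, -0.439]
ft_force: [-0.1, -0.4, 0.6]
opening: 0.003
```

```bash
python3 - <<'E'
from h import *
p0,R0=cmd(); s=env.state(); print(p0,s["joints"].round(3),s["ft_force"])
for n in ["side","top"]:
    p,d=env.read_camera(n)
    if n=="side": crop(p,150,150,350,290,4,"pics/sidec1.png")
    else: crop(p,290,90,450,210,5,"pics/topc1.png")
for ph,o in [(10,50),(10,30),(20,22),(30,22),(40,22),(50,22),(60,22),(70,22),(80,22),(90,22)]:
    print(ph,rel(pt(ph,o),lean(35),p0,R0)[0])
E
```

```text
[ 616.17980562 -230.71289133  203.99019459] [-0.227  0.639  1.449 -0.626  1.268  0.468] [-0.08378156 -0.36935083  0.57552955]
10 [ 1.7  1.2 -2.8]
10 [21.4  4.1 -0.9]
20 [46.3  5.7  0.1]
30 [63.   8.6  2. ]
40 [78.7 13.8  5.6]
50 [93.2 21.2 10.7]
60 [105.8  30.5  17.1]
70 [116.4  41.5  24.7]
80 [124.4  53.8  33.3]
90 [129.7  67.1  42.5]
```

View pics/topc1.png

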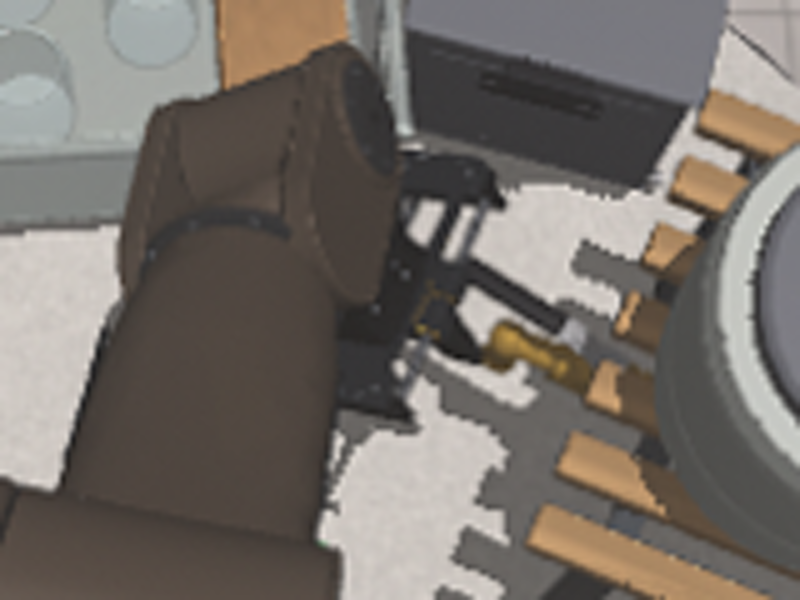

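View pics/sidec1.png

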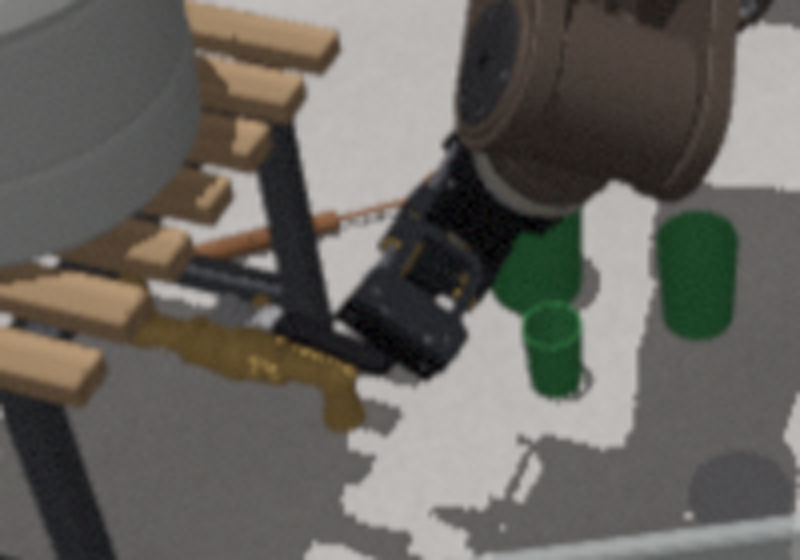

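>>> arm_command:
  motion: [-1, 11, 3, -2, 0, 0, 0, -1, 22, 4, -1, 0, 0, 0, -1, 34, 5, -1, 0, 0, 0, -1, 46, 6, 0, 0, 0, 0, -1, 55, 7, 1, 0, 0, 0, -1, 63, 9, 2, 0, 0, 0, -1, 71, 11, 4, 0, 0, 0, -1, 79, 14, 6, 0, 0, 0, -1, 86, 18, 8, 0, 0, 0, -1, 93, 21, 11, 0, 0, 0]

```text
t: 5.4
eef_pos: [691.0, -291.3, 211.3]
tcp_rot: [2.531, 0.002, -0.44]
ft_force: [-12.0, 8.7, 4.2]
opening: 0.005
```

```bash
python3 - <<'E'
from h import *
p0,R0=cmd(); s=env.state(); print(p0,s["joints"].round(3),s["ft_force"],s["moment"])
print("along xs,ys",s["ft_force"]@xs,s["ft_force"]@ys)
for n in ["side","top"]:
    p,d=env.read_camera(n)
    if n=="side": crop(p,150,150,350,290,4,"pics/sidec2.png")
    else: crop(p,290,90,450,210,5,"pics/topc2.png")
E
```

```text
[ 690.95083397 -291.32105104  211.26592764] [-0.282  0.756  1.187 -0.617  1.357  0.342] [-11.98304903   8.74129689   4.22539755] [ 1.08190059  1.65473449 -1.55484938]
along xs,ys -2.858050088644692 -14.554562348938124
```

View pics/topc2.png

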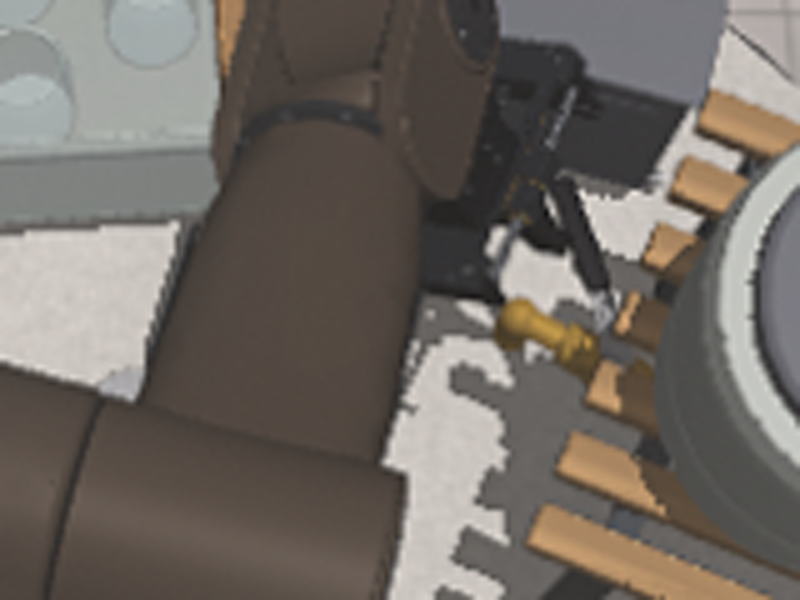

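View pics/sidec2.png

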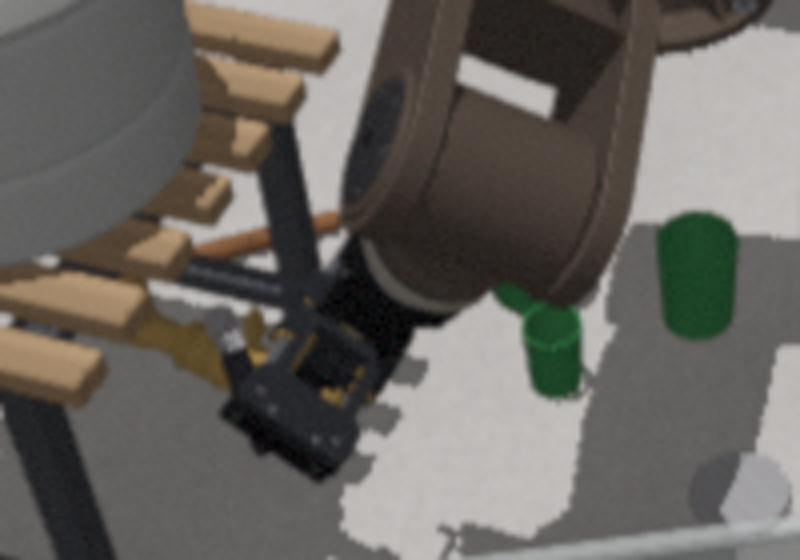

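>>> arm_command:
  motion: [-1, 6, 5, 3, 0, 0, 0, -1, 13, 10, 6, 0, 0, 0, -1, 18, 15, 10, 0, 0, 0, -1, 23, 20, 14, 0, 0, 0, -1, 28, 26, 18, 0, 0, 0, -1, 31, 33, 22, 0, 0, 0, -1, 34, 39, 27, 0, 0, 0, -1, 34, 39, 27, 0, 0, 0]

```text
t: 6.3
eef_pos: [702.5, -348.4, 210.4]
tcp_rot: [2.534, 0.001, -0.439]
ft_force: [-2.2, 11.8, -0.1]
opening: 0.001
```

```bash
cat > lv.py <<'E'
from h import *
import sys
k=sys.argv[1]
p0,R0=cmd(); s=env.state(); print(p0,s["joints"].round(3),s["ft_force"],s["moment"])
print("along xs,ys",s["ft_force"]@xs,s["ft_force"]@ys, "tcp in stand",(p0-S0)@xs,(p0-S0)@ys)
p,d=env.read_camera("top")
crop(p,370,90,450,190,6,f"pics/topc{k}.png")
E
python3 lv.py 3
```

```text
[ 702.52621291 -348.36913367  210.41919197] [-0.347  0.795  1.106 -0.622  1.353  0.265] [-2.15918632 11.84289978 -0.09851754] [ 2.00687889  0.15202692 -0.90898361]
along xs,ys -9.8208007184566 -6.961913095407929 tcp in stand -150.98161199586943 93.47666179953251
```

View pics/topc3.png

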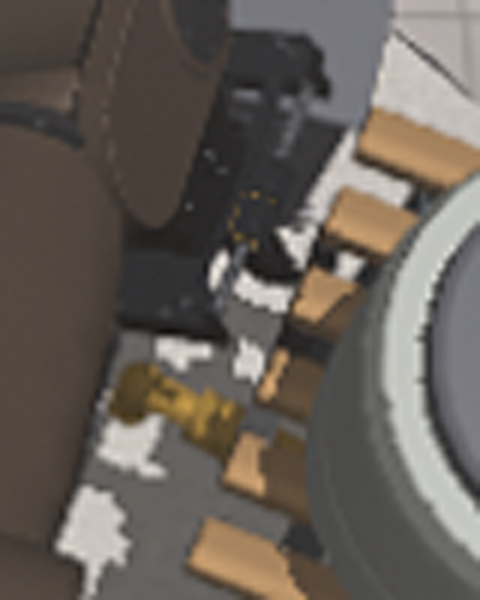

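>>> arm_command:
  motion: [-1, 0, 2, 2, 0, 0, 0, -1, 0, 5, 3, 0, 0, 0, -1, 0, 7, 5, 0, 0, 0, -1, 0, 7, 5, 0, 0, 0]

```text
t: 6.75
eef_pos: [699.5, -355.4, 210.5]
tcp_rot: [2.534, 0.0, -0.438]
ft_force: [-1.5, 12.3, -1.7]
opening: 0.007
```

```bash
python3 lv.py 4
```

```text
[ 699.50450559 -355.38269637  210.48410003] [-0.357  0.792  1.111 -0.624  1.344  0.259] [-1.46466132 12.27542027 -1.65006657] [ 2.04980067 -0.07813238 -0.72683779]
along xs,ys -10.506316359941767 -6.515250735800133 tcp in stand -143.34813680931725 93.70212459811043
```

>>> arm_command:
  motion: [-1, 0, 2, 2, 0, 0, 0, -1, 0, 5, 3, 0, 0, 0, -1, 0, 7, 5, 0, 0, 0, -1, 0, 7, 5, 0, 0, 0]

```text
t: 7.2
eef_pos: [698.3, -361.7, 210.6]
tcp_rot: [2.537, -0.004, -0.434]
ft_force: [10.3, 17.4, -0.4]
opening: 0.009
```

```bash
python3 lv.py 5
```

```text
[ 698.324413   -361.71668476  210.56249298] [-0.365  0.79   1.114 -0.623  1.333  0.252] [10.26820911 17.4288312  -0.4268904 ] [ 3.02097224 -1.89530275  0.27969473]
along xs,ys -20.135418119354835 1.940415526839942 tcp in stand -137.1088651288047 95.30945666427667
```

>>> arm_command:
  motion: [-1, 0, 2, 1, 0, 0, 0, -1, 0, 3, 2, 0, 0, 0, -1, 0, 3, 2, 0, 0, 0]

```text
t: 7.55
eef_pos: [698.4, -363.9, 210.7]
tcp_rot: [2.539, -0.007, -0.432]
ft_force: [17.3, 20.0, -1.1]
opening: 0.008
```

```bash
python3 lv.py 6
```

```text
[ 698.38378246 -363.89476055  210.66034019] [-0.368  0.789  1.115 -0.623  1.327  0.249] [17.29330657 20.04359378 -1.11132703] [ 3.59466756 -3.01192738  0.90874525]
along xs,ys -25.474132287619327 7.202269641784693 tcp in stand -135.15994869885796 96.28375826791671
```

View pics/topc6.png

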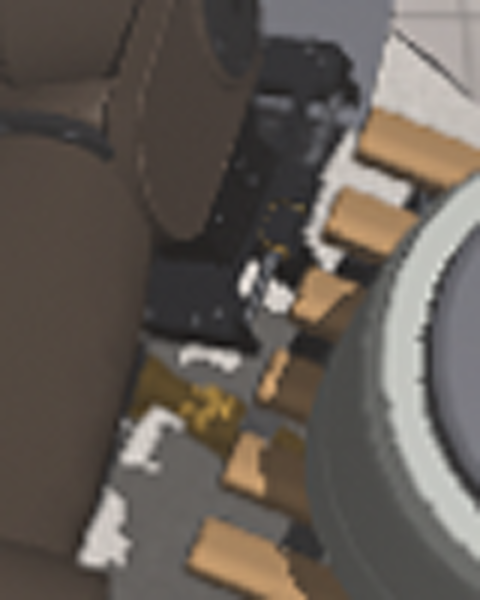

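>>> arm_command:
  motion: [-1, 0, -8, -6, 0, 0, 0, -1, 0, -25, -17, 0, 0, 0, -1, 0, -41, -29, 0, 0, 0, -1, 0, -65, -45, 0, 0, 0, -1, -20, -65, -85, 0, 0, 0, -1, -60, -60, -100, 0, 0, 0, -1, -60, -60, -100, 0, 0, 0]

```text
t: 8.3
eef_pos: [683.8, -242.9, 261.2]
tcp_rot: [2.531, -0.003, -0.435]
ft_force: [0.6, 0.0, -0.5]
opening: 0.008
```

```bash
python3 - <<'E'
from h import *
p0,R0=cmd(); s=env.state(); print(p0,s["joints"].round(3),s["ft_force"])
for n in ["side","top"]:
    p,d=env.read_camera(n); np.save(n+"1.npy",d); C=cloud(n,d); z=C[...,2]
    cv2.imwrite(f"pics/{n}7.png",p[:,:,::-1])
    if n=="side": crop(p,150,150,350,290,4,"pics/sidec7.png")
    else: crop(p,370,90,450,190,6,"pics/topc7.png")
    d=(p.max(2)<75)&(z>210)&(z<236)&(np.linalg.norm(C[...,:2]-PIV[:2],axis=2)<150)&(((C-S0)@ys)>20)
    P=C[d]; 
    if len(P)>10:
        m0=P.mean(0);u=np.linalg.svd(P-m0,full_matrices=False)[2][0];print(n,len(P),m0,u,"angle",np.degrees(np.arctan2(u[1],u[0])),"pivot->mean angle",np.degrees(np.arctan2(*(m0-PIV)[[1,0]])))
E
```

```text
[ 683.75373043 -242.87686731  261.16532027] [-0.222  0.691  1.187 -0.601  1.436  0.35 ] [ 0.6234104   0.03205066 -0.48679604]
side 278 [ 690.89600147 -366.95698222  224.94478727] [ 0.79762811 -0.60302799 -0.0121095 ] angle -37.09024661411761 pivot->mean angle -25.49212023832585
top 41 [ 677.75927586 -360.0856802   226.93592851] [-0.91570888  0.40177421 -0.00739766] angle 156.31017231690186 pivot->mean angle -25.078532987523747
```

View pics/topc7.png

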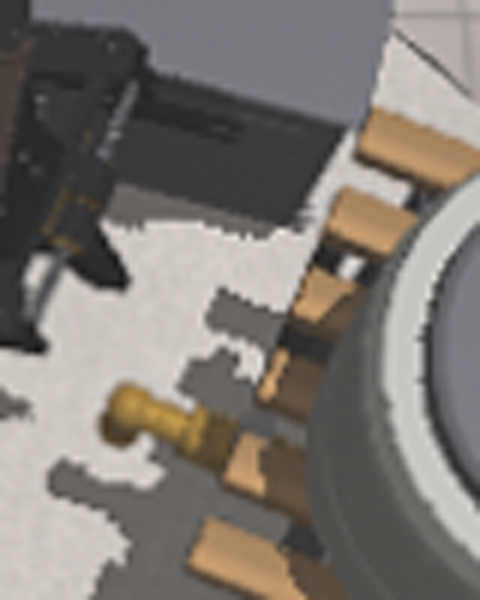

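View pics/sidec7.png

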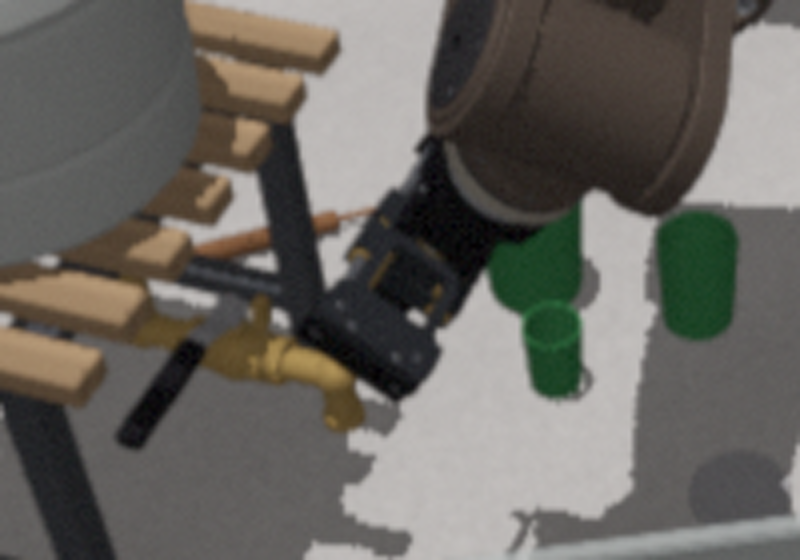

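```bash
cat >> h.py <<'E'
def tl(t,yaw=0):
    t=np.radians(t); z=np.array([0,-np.sin(t),-np.cos(t)]); x=np.array([1.,0,0])
    return R.from_euler("z",yaw,degrees=True).as_matrix()@np.c_[x,np.cross(z,x),z]
E
python3 - <<'E'
from h import *
for n in ("top","side"):
    for l in ("cup","cup_center","cup_rim"):
        print(n,l,[(np.round(r["location"],1).tolist(),round(r["confidence"],2),atz(n,[r["location"]],{"cup":0,"cup_center":42,"cup_rim":84}[l]).round(1).tolist()) for r in env.spot_point(n,l)])
p0,R0=cmd(); M=tl(45)
C=np.array([447.5,-9,47]); G=C+16*M[:,2]
for P in ((580,-60,270),(450,110,230),G-110*M[:,2],G): print(np.round(P),rel(P,M,p0,R0))
E
```

```text
top cup [([356.0, 232.9], 0.87, [[397.1, -145.6, 0.0]])]
top cup_center [([354.4, 229.9], 0.58, [[403.3, -136.9, 42.0]])]
top cup_rim [([353.6, 227.3], 0.78, [[407.4, -131.3, 84.0]])]
side cup [([286.6, 223.9], 0.85, [[416.4, -124.1, 0.0]]), ([290.9, 245.5], 0.71, [[509.0, -117.1, 0.0]]), ([324.7, 226.6], 0.58, [[443.6, -6.5, 0.0]])]
side cup_center [([281.9, 204.6], 0.77, [[370.8, -133.4, 42.0]]), ([327.5, 220.5], 0.73, [[459.4, 0.5, 42.0]]), ([287.7, 237.2], 0.55, [[512.9, -124.5, 42.0]])]
side cup_rim [([284.6, 231.5], 0.76, [[528.8, -131.9, 84.0]]), ([282.6, 195.1], 0.72, [[373.0, -128.5, 84.0]]), ([324.3, 210.5], 0.67, [[457.7, -8.7, 84.0]]), ([448.4, 184.8], 0.22, [[393.2, 392.5, 84.0]])]
[580 -60 270] (array([-174.3,  -94.4,  -82.5]), array([ -9.8,  16.2, -19.2]))
[450 110 230] (array([-364. , -198.4, -106.3]), array([ -9.8,  16.2, -19.2]))
[448.  57. 113.] (array([-343.9, -225.4,   17. ]), array([ -9.8,  16.2, -19.2]))
[448. -20.  36.] (array([-310.9, -212.4,  121.1]), array([ -9.8,  16.2, -19.2]))
```

>>> arm_command:
  motion: [0.9, -40, -25, -30, -3, 5, -6, 0.9, -85, -50, -60, -6, 10, -12, 0.9, -130, -75, -82, -9, 15, -18, 0.9, -174, -94, -82, -10, 16, -19, 0.9, -215, -118, -88, -10, 16, -19, 0.9, -255, -140, -92, -10, 16, -19, 0.9, -300, -165, -98, -10, 16, -19, 0.9, -340, -185, -104, -10, 16, -19, 0.9, -364, -198, -106, -10, 16, -19, 0.9, -358, -206, -70, -10, 16, -19, 0.9, -350, -216, -30, -10, 16, -19, 0.9, -344, -225, 17, -10, 16, -19, 0.9, -344, -225, 17, -10, 16, -19, 0.9, -344, -225, 17, -10, 16, -19]

```text
t: 10.1
eef_pos: [447.4, 57.4, 114.5]
tcp_rot: [2.352, 0.001, -0.005]
ft_force: [0.5, 0.2, -0.1]
opening: 0.951
```

```bash
python3 - <<'E'
from h import *
p0,R0=cmd(); s=env.state(); print(p0,s["joints"].round(3),s["ft_force"],s["opening"])
for n in ["side","top"]:
    p,d=env.read_camera(n); np.save(n+"2.npy",d); C=cloud(n,d); z=C[...,2]
    if n=="side": crop(p,220,130,420,280,4,"pics/side8.png")
    else: crop(p,240,120,440,270,4,"pics/top8.png")
    g=(p[...,1].astype(int)>p[...,0]+25)&(p[...,1].astype(int)>p[...,2]+25)&(z>5)&(abs(C[...,1])<60)&(z<150)
    print(n,g.sum(),C[g].min(0),C[g].max(0))
    if n=="side":
        d=(p.max(2)<75)&(z>215)&(z<236)&(np.linalg.norm(C[...,:2]-PIV[:2],axis=2)<140)&(((C-S0)@ys)>45)
        P=C[d];m0=P.mean(0);u=np.linalg.svd(P-m0,full_matrices=False)[2][0];print(n,len(P),m0,u,"angle",np.degrees(np.arctan2(u[1],u[0])),"pivot->mean angle",np.degrees(np.arctan2(*(m0-PIV)[[1,0]])))
M=tl(45)
C=np.array([448.5,-9,47]); G=C+16*M[:,2]
for P in (G-40*M[:,2],G): print(np.round(P),rel(P,M,p0,R0))
E
```

```text
[447.37722001  57.4377512  114.47170579] [ 0.38   0.604  1.993 -0.836  1.089  0.996] [ 0.53461164  0.21104421 -0.14104231] 0.9510059824395153
side 459 [415.97159027 -39.59178763   5.80565477] [485.9790601   18.66176545  87.89245695]
side 228 [ 690.37711346 -363.48850671  225.23745288] [ 0.87601115 -0.48202652 -0.01596531] angle -28.821859372242958 pivot->mean angle -23.61753387789169
top 99 [417.8178342  -41.18663473   5.00250897] [476.9027554   19.76481532  90.55637137]
[448.   8.  64.] (array([ 1.4, -1. , 70.7]), array([ 0.2,  0.3, -0.2]))
[448. -20.  36.] (array([  1.6,  -1.2, 110.7]), array([ 0.2,  0.3, -0.2]))
```

View pics/side8.png

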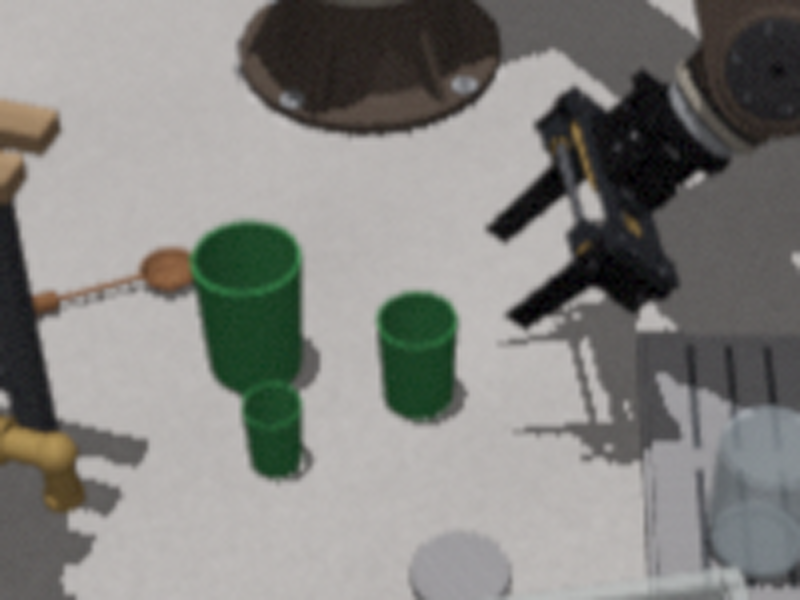

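View pics/top8.png

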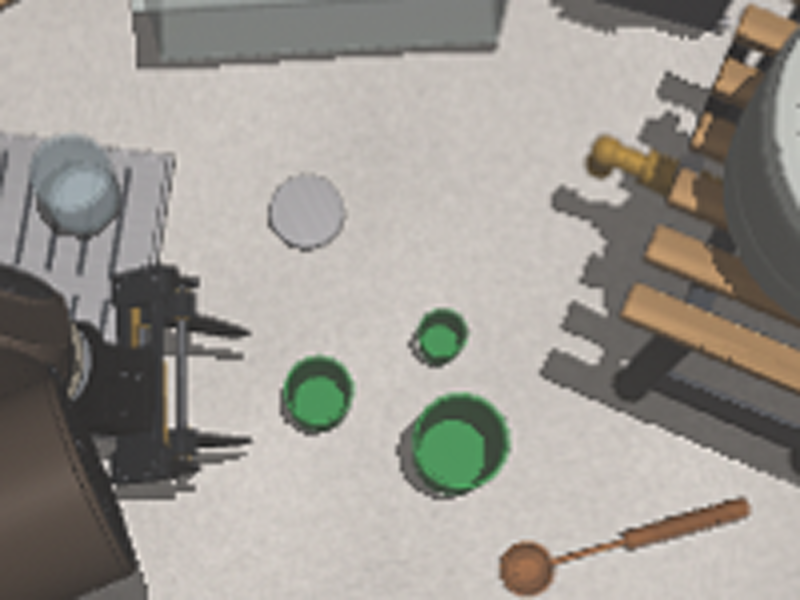

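>>> arm_command:
  motion: [0.9, 1, 0, 40, 0, 0, 0, 0.9, 1, 0, 75, 0, 0, 0, 0.9, 1, 0, 95, 0, 0, 0, 0.9, 1, 0, 110, 0, 0, 0, 0.9, 1, 0, 110, 0, 0, 0, -1, 1, 0, 110, 0, 0, 0, -1, 1, 0, 110, 0, 0, 0, -1, 1, 0, 110, 0, 0, 0, -1, 1, 0, 110, 0, 0, 0, -1, 1, 0, 110, 0, 0, 0, -1, 1, 0, 110, 0, 0, 0, -1, 1, 0, 110, 0, 0, 0, -1, 1, 0, 110, 0, 0, 0]

```text
t: 11.5
eef_pos: [448.1, -20.4, 37.1]
tcp_rot: [2.353, -0.001, -0.004]
ft_force: [2.1, 2.4, 6.0]
opening: 0.627
```

```bash
python3 - <<'E'
from h import *
p0,R0=cmd(); s=env.state(); print(p0,s["tcp_rot"],s["joints"].round(3),s["ft_force"],s["opening"]*95)
# cup pose assumed: upright, axis at (448.5,-10)
c=np.array([p0[0],-10.,42]); off=R0.T@(c-p0); up=R0.T@Z; print("cup centre in tool",off,up)
# lay: rotate about x-axis so that cup up->(0,-1,0) pitched up 2.7deg
W=R.from_euler("x",87.3,degrees=True).as_matrix(); print(W@Z)
M=W@R0; c2=np.array([450,40,30.5]); P=c2-M@off
print(P,rel(P,M,p0,R0))
# mid points
for f in (0,.25,.5,.75,1):
    Wf=R.from_euler("x",87.3*f,degrees=True).as_matrix(); cc=np.array([450,-10+50*f,(42+75) if f<1 else 90]); Pf=cc-Wf@R0@off; print(f,rel(Pf,Wf@R0,p0,R0))
E
```

```text
[448.10596012 -20.4116881   37.1317967 ] [ 2.35295945e+00 -1.03746487e-03 -3.57631224e-03] [ 0.229  0.732  2.101 -1.079  0.9    1.184] [2.06434136 2.43105767 6.01525923] 59.61237331700653
cup centre in tool [ -0.03218476  -3.88478972 -10.81711725] [ 0.00103746  0.70939021 -0.70481519]
[ 0.         -0.99888987  0.04710645]
[450.          44.37234132  19.87054639] (array([  1.6, -57.9, -33.8]), array([87.3, -0.3, -0.2]))
0 (array([  2. ,  53.2, -52.9]), array([0., 0., 0.]))
0.25 (array([  1.9,  40.1, -61.1]), array([21.8, -0.1, -0. ]))
0.5 (array([  1.9,  27. , -70.9]), array([43.6, -0.1, -0.1]))
0.75 (array([  1.8,  14.7, -82.3]), array([65.5, -0.2, -0.1]))
1 (array([  1.7, -15.7, -75.7]), array([87.3, -0.3, -0.2]))
```

>>> arm_command:
  motion: [-1, 0, 20, -20, 0, 0, 0, -1, 1, 40, -40, 0, 0, 0, -1, 2, 53, -53, 5, 0, 0, -1, 2, 48, -56, 13, 0, 0, -1, 2, 40, -61, 21, 0, 0, -1, 2, 35, -65, 29, 0, 0, -1, 2, 30, -69, 37, 0, 0, -1, 2, 26, -72, 45, 0, 0, -1, 2, 21, -76, 53, 0, 0, -1, 2, 17, -80, 61, 0, 0, -1, 2, 10, -80, 69, 0, 0, -1, 2, 0, -78, 77, 0, 0, -1, 2, -10, -76, 85, 0, 0, -1, 2, -16, -76, 87.3, 0, 0, -1, 2, -16, -76, 87.3, 0, 0]

```text
t: 13.0
eef_pos: [449.5, 43.9, 77.6]
tcp_rot: [-2.404, 0.003, -0.007]
ft_force: [-0.3, 0.5, -0.1]
opening: 0.624
```

```bash
python3 - <<'E'
from h import *
p0,R0=cmd(); s=env.state(); print(p0,s["tcp_rot"],s["joints"].round(3),s["ft_force"],s["opening"]*95)
for n in ["side","top"]:
    p,d=env.read_camera(n)
    if n=="side": crop(p,220,130,420,280,4,"pics/side9.png")
print(rel((450,44.4,21),R0,p0,R0))
E
```

```text
[449.53301401  43.94157903  77.5607726 ] [-2.40388778  0.0031551  -0.00655436] [-0.441  0.623  2.112  0.832  0.968 -1.116] [-0.3074535   0.47867165 -0.13307201] 59.321687020031185
(array([ 0.6, 37.7, 42.2]), array([0., 0., 0.]))
```

View pics/side9.png

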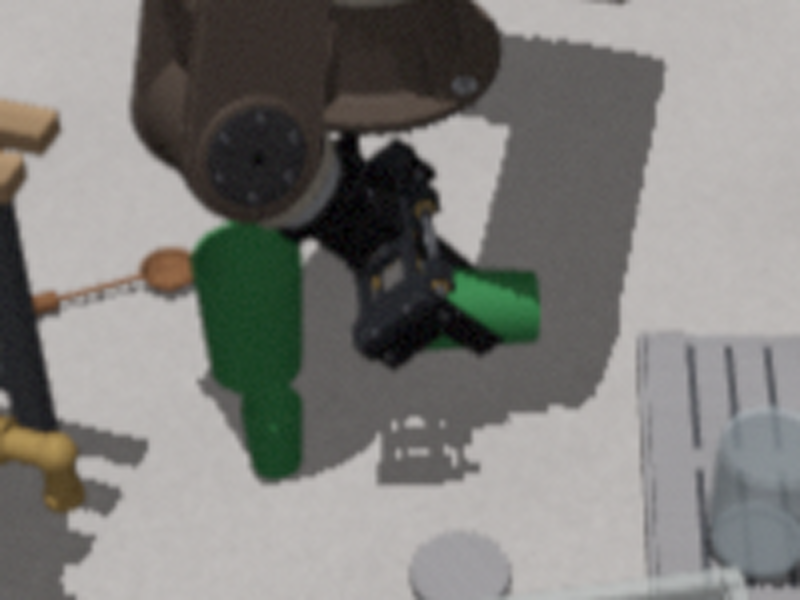

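>>> arm_command:
  motion: [-1, 0, 0, 30, 0, 0, 0, -1, 0, 0, 55, 0, 0, 0, -1, 0, 0, 67, 0, 0, 0, -1, 0, 0, 72, 0, 0, 0, -1, 0, 1, 75, 0, 0, 0, -1, 0, 1, 75, 0, 0, 0]

```text
t: 13.7
eef_pos: [450.3, 94.3, 23.1]
tcp_rot: [-2.407, -0.001, -0.003]
ft_force: [-0.4, 1.2, 0.0]
opening: 0.627
```

```bash
python3 - <<'E'
from h import *
p0,R0=cmd(); s=env.state(); print(p0,s["tcp_rot"],s["ft_force"],s["opening"]*95)
off=np.array([0,-3.9,-10.8]);print("centre",p0+R0@off)
E
```

```text
[450.34773593  94.26176569  23.1093967 ] [-2.40708302e+00 -1.06798028e-03 -3.49886717e-03] [-0.43420856  1.1698493   0.00637879] 59.58745327817849
centre [450.32118522  89.91784236  33.73858411]
```

>>> arm_command:
  motion: [-1, 0, 1.3, 1.5, 0, 0, 0, -1, 0, 2, 2.2, 0, 0, 0, -1, 0, 2, 2.2, 0, 0, 0]

```text
t: 14.0
eef_pos: [450.3, 93.9, 19.8]
tcp_rot: [-2.406, -0.0, -0.005]
ft_force: [-0.6, -0.6, -0.3]
opening: 0.626
```

```bash
python3 - <<'E'
from h import *
p0,R0=cmd(); s=env.state(); print(p0,s["tcp_rot"],s["ft_force"],s["opening"]*95)
for n in ["side"]:
    p,d=env.read_camera(n);C=cloud(n,d)
    crop(p,280,160,400,250,6,"pics/side10.png")
    g=(p[...,1].astype(int)>p[...,0]+25)&(p[...,1].astype(int)>p[...,2]+25)&(C[...,1]>10)&(C[...,1]<180); print(np.nanmin(C[g],0),np.nanmax(C[g],0))
E
```

```text
[450.26092338  93.94220787  19.81530864] [-2.40643741e+00 -4.17403191e-04 -4.50758884e-03] [-0.64886728 -0.55712688 -0.31207555] 59.51612297177822
[445.47107638  68.74068104  18.36629752] [482.80680358 128.34472466  67.46919147]
```

View pics/side10.png

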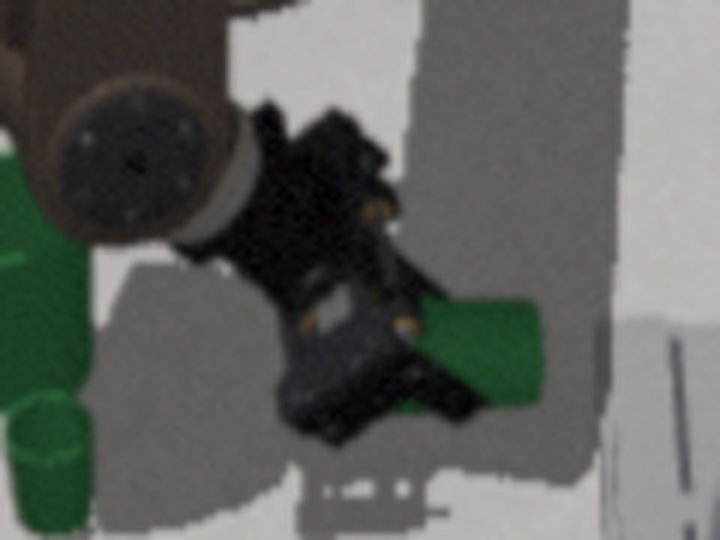

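>>> arm_command:
  motion: [-1, 0, 1, 1.2, 0, 0, 0, -1, 0, 1, 1.2, 0, 0, 0]

```text
t: 14.25
eef_pos: [450.3, 94.1, 18.5]
tcp_rot: [-2.406, -0.001, -0.004]
ft_force: [-1.4, -3.9, 5.1]
opening: 0.626
```

>>> arm_command:
  motion: [-1, 0, 1, 1.2, 0, 0, 0, -1, 0, 1, 1.2, 0, 0, 0]

```text
t: 14.45
eef_pos: [450.2, 94.2, 18.2]
tcp_rot: [-2.404, -0.002, -0.004]
ft_force: [-4.9, -11.4, 26.6]
opening: 0.627
```

>>> arm_command:
  motion: [0.7, 0, -1, -1.2, 0, 0, 0, 0.8, 0, -1, -1.2, 0, 0, 0, 0.9, 0, -1, -1.2, 0, 0, 0, 0.9, 0, -1, -1.2, 0, 0, 0, 0.9, 0, -1, -1.2, 0, 0, 0, 0.9, 0, -1, -20, 0, 0, 0, 0.9, 0, 0, -60, 0, 0, 0, 0.9, 0, 0, -110, 0, 0, 0, 0.9, 0, 0, -130, 0, 0, 0, 0.9, 0, 0, -130, 0, 0, 0]

```text
t: 15.45
eef_pos: [450.7, 5.5, 114.4]
tcp_rot: [-2.408, -0.004, -0.006]
ft_force: [-0.6, 0.7, -0.5]
opening: 0.95
```

```bash
python3 - <<'E'
from h import *
p0,R0=cmd(); s=env.state(); print(p0,s["tcp_rot"],s["joints"].round(2),s["ft_force"],s["opening"]*95)
for n in ["side","top"]:
    p,d=env.read_camera(n);C=cloud(n,d)
    if n=="side": crop(p,250,130,410,250,5,"pics/side11.png")
    else: crop(p,230,140,390,260,5,"pics/top11.png")
    g=(p[...,1].astype(int)>p[...,0]+25)&(p[...,1].astype(int)>p[...,2]+25)&(C[...,1]>10)&(C[...,1]<180)&(C[...,2]>8); print(n,g.sum(),np.nanmin(C[g],0),np.nanmax(C[g],0),np.nanpercentile(C[g],97,axis=0))
    for l in ("cup_center","cup_rim","cup"): print(l,[(np.round(r["location"],1).tolist(),round(r["confidence"],2),atz(n,[r["location"]],30).round(1).tolist()) for r in env.spot_point(n,l)])
E
```

```text
[450.70449      5.46663794 114.40328193] [-2.40817451 -0.00376139 -0.00610321] [-0.51  0.56  2.06  0.74  1.06 -1.05] [-0.57163346  0.65461393 -0.47945629] 90.24734473867119
side 480 [421.5412943   43.98004343   9.06743126] [488.80728619 129.85976882  65.55548796] [486.56773293 125.81663908  60.59093643]
cup_center [([356.4, 220.8], 0.84, [[460.4, 89.9, 30.0]]), ([288.6, 235.0], 0.79, [[493.1, -121.2, 30.0]]), ([282.2, 205.6], 0.56, [[362.8, -132.8, 30.0]])]
cup_rim [([339.9, 219.2], 0.94, [[447.0, 40.6, 30.0]]), ([282.7, 193.7], 0.87, [[306.5, -127.9, 30.0]]), ([287.7, 229.9], 0.52, [[471.7, -122.5, 30.0]]), ([469.0, 268.7], 0.15, [[686.2, 369.7, 30.0]])]
cup [([289.4, 246.1], 0.76, [[537.8, -121.9, 30.0]]), ([284.4, 224.1], 0.74, [[445.9, -130.9, 30.0]]), ([367.4, 221.2], 0.64, [[466.4, 123.1, 30.0]]), ([238.2, 207.5], 0.45, [[353.3, -272.3, 30.0]])]Traceback (most recent call last):
  File "<stdin>", line 7, in <module>
    res = np.fmin.reduce(a, axis=axis, out=out, **kwargs)
ValueError: zero-size array to reduction operation fmin which has no identity
```

View pics/side11.png

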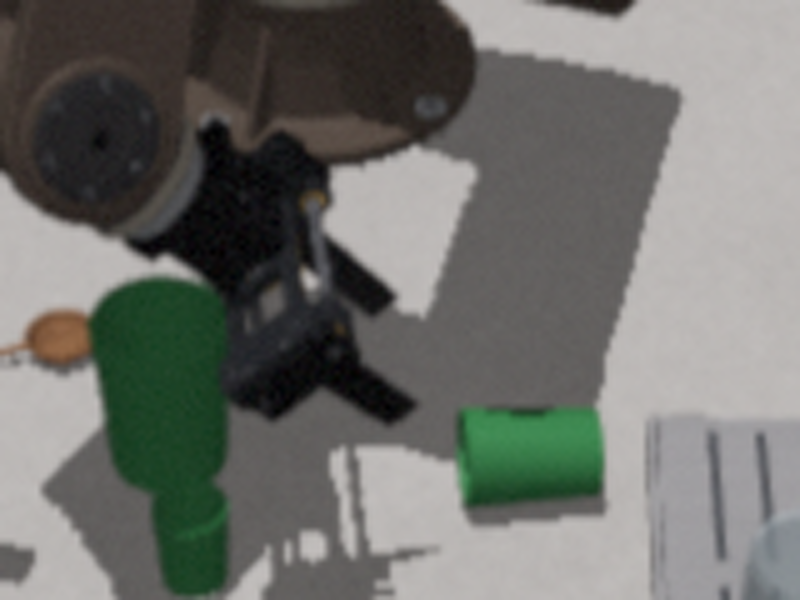

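View pics/top11.png

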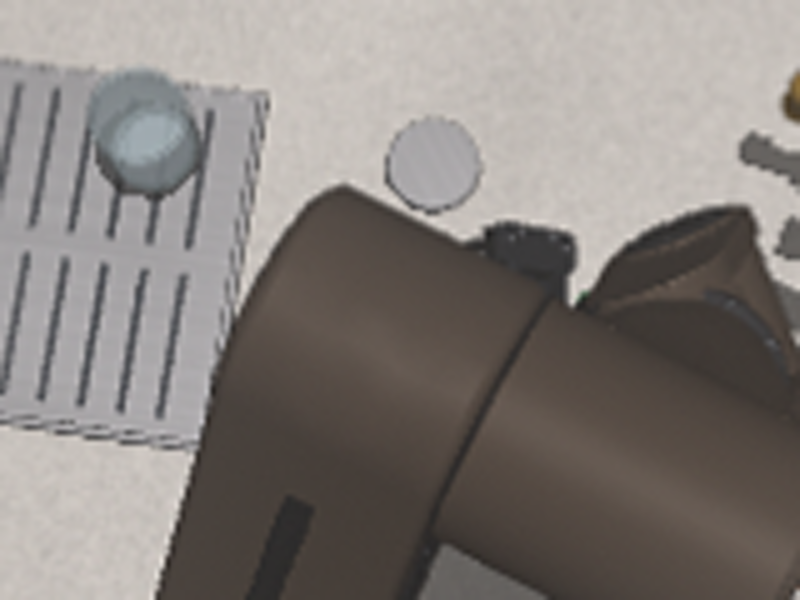

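```bash
python3 - <<'E'
from h import *
p0,R0=cmd()
for P,t in (((451,0,230),-42.7),((452,40,250),-20),((452,120,260),20),((452,200,220),45)): print(np.round(P),rel(P,tl(t),p0,R0))
E
```

```text
[451   0 230] (array([  1.6, -73.1, -92.8]), array([ 0.5, -0. , -0.2]))
[452  40 250] (array([   2.4, -116.2,  -80.7]), array([-22.2,  -0. ,  -0.2]))
[452 120 260] (array([   2.1, -182.2,  -34.4]), array([-62.2,   0.1,  -0.2]))
[452 200 220] (array([   2. , -214.6,   49. ]), array([-87.2,   0.1,  -0.2]))
```

>>> arm_command:
  motion: [0.9, 1, -25, -31, 0, 0, 0, 0.9, 2, -50, -62, 0, 0, 0, 0.9, 2, -73, -92, -6, 0, 0, 0.9, 2, -95, -88, -14, 0, 0, 0.9, 2, -116, -81, -22, 0, 0, 0.9, 2, -130, -72, -30, 0, 0, 0.9, 2, -145, -62, -38, 0, 0, 0.9, 2, -158, -53, -46, 0, 0, 0.9, 2, -171, -43, -54, 0, 0, 0.9, 2, -182, -34, -62, 0, 0, 0.9, 2, -193, -8, -70, 0, 0, 0.9, 2, -204, 20, -78, 0, 0, 0.9, 2, -214, 48, -86, 0, 0, 0.9, 2, -214, 48, -87, 0, 0, 0.9, 2, -214, 48, -87, 0, 0]

```text
t: 17.2
eef_pos: [451.7, 199.3, 218.8]
tcp_rot: [2.357, 0.004, -0.001]
ft_force: [0.8, -0.4, 0.0]
opening: 0.954
```

```bash
python3 - <<'E'
from h import *
p0,R0=cmd(); s=env.state(); print(p0,s["tcp_rot"],s["joints"].round(2),s["ft_force"],s["opening"]*95)
for n in ["side","top"]:
    p,d=env.read_camera(n);C=cloud(n,d)
    if n=="side": crop(p,250,130,410,250,5,"pics/side12.png")
    else: crop(p,230,140,390,260,5,"pics/top12.png")
    g=(p[...,1].astype(int)>p[...,0]+25)&(p[...,1].astype(int)>p[...,2]+25)&(C[...,1]>10)&(C[...,1]<180)&(C[...,2]>8)
    if g.sum():
        print(n,g.sum(),np.nanmin(C[g],0),np.nanmax(C[g],0)); r=cv2.minAreaRect(C[g][:,:2].astype(np.float32));print(r)
    for l in ("cup_center","cup_rim","cup"): print(l,[(np.round(r["location"],1).tolist(),round(r["confidence"],2),atz(n,[r["location"]],30).round(1).tolist()) for r in env.spot_point(n,l)])
E
```

```text
[451.69567767 199.32708327 218.79801911] [ 2.35672049e+00  4.35147324e-03 -6.16639781e-04] [ 0.6   0.54  1.71 -0.62  1.45  0.86] [ 0.7949634  -0.39509295  0.0252769 ] 90.64459999314725
side 468 [426.96229409  44.58674436   8.90820505] [490.73543122 129.33431478  64.37928022]
((461.8428039550781, 88.15863037109375), (83.88885498046875, 62.41135787963867), 84.67147827148438)
cup_center [([283.4, 207.0], 0.93, [[369.7, -129.4, 30.0]]), ([289.2, 237.2], 0.89, [[502.3, -120.0, 30.0]]), ([358.1, 223.7], 0.83, [[473.3, 93.0, 30.0]])]
cup_rim [([288.5, 230.2], 0.85, [[473.3, -120.2, 30.0]]), ([445.1, 181.5], 0.72, [[316.8, 413.9, 30.0]]), ([430.0, 250.1], 0.69, [[605.4, 280.9, 30.0]]), ([281.7, 196.2], 0.65, [[318.2, -131.8, 30.0]]), ([341.0, 220.3], 0.62, [[452.1, 43.3, 30.0]])]
cup [([367.8, 221.3], 0.93, [[467.0, 124.2, 30.0]]), ([288.8, 221.6], 0.92, [[436.9, -116.8, 30.0]]), ([290.0, 247.9], 0.64, [[545.1, -120.6, 30.0]])]
top 326 [425.12256096  46.99259917   8.29711404] [478.6803438  130.10587903  70.0707849 ]
((452.46331787109375, 88.99755859375), (82.2816390991211, 52.24654769897461), 86.8322525024414)
cup_center [([354.8, 229.4], 0.76, [[406.6, -139.4, 30.0]]), ([349.1, 206.3], 0.58, [[493.2, -121.3, 30.0]]), ([293.7, 219.7], 0.55, [[447.8, 84.7, 30.0]])]
cup_rim [([303.3, 220.3], 0.95, [[444.7, 49.3, 30.0]]), ([345.0, 200.4], 0.71, [[515.9, -106.8, 30.0]]), ([350.0, 228.5], 0.61, [[410.3, -121.8, 30.0]]), ([421.7, 139.8], 0.38, [[745.6, -409.5, 30.0]])]
cup [([281.8, 219.1], 0.9, [[451.0, 128.7, 30.0]]), ([353.1, 233.1], 0.67, [[393.1, -132.6, 30.0]]), ([347.7, 206.6], 0.53, [[492.2, -116.1, 30.0]]), ([419.7, 142.0], 0.52, [[736.9, -401.1, 30.0]])]
```

View pics/top12.png

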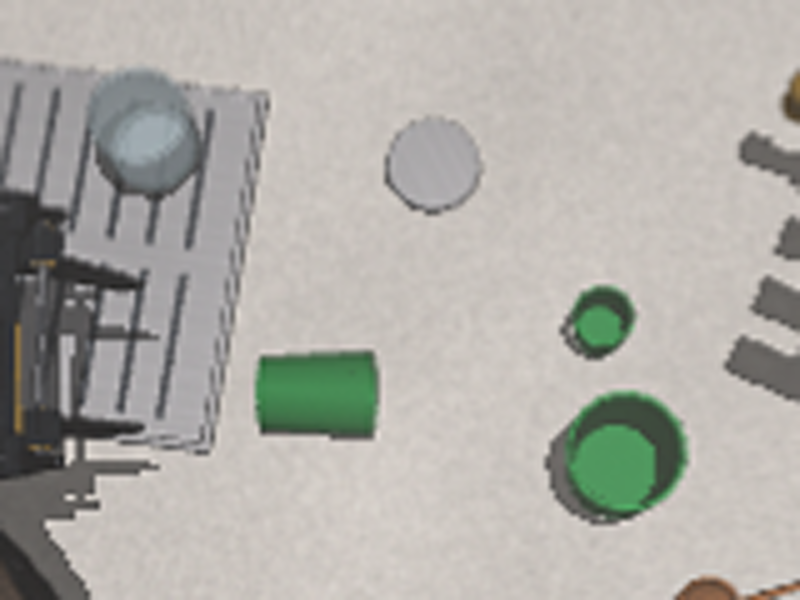

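View pics/side12.png

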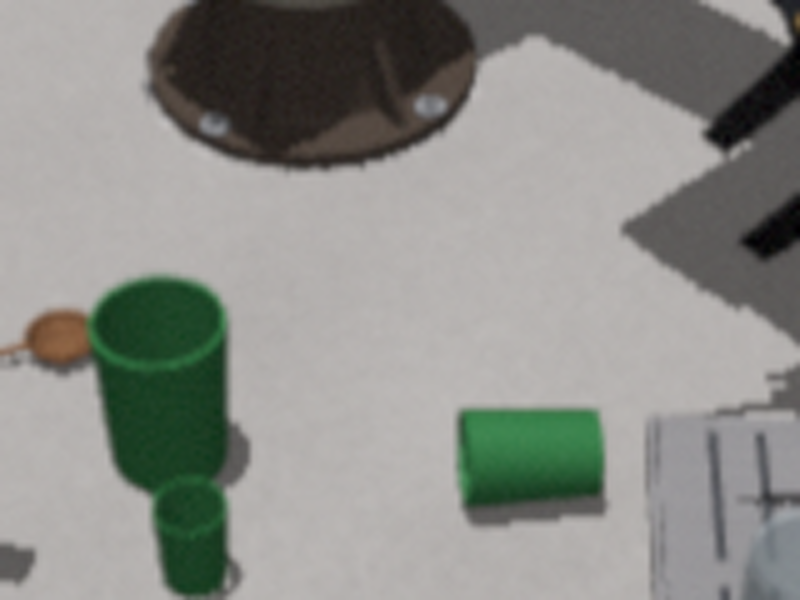

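```bash
python3 - <<'E'
from h import *
p0,R0=cmd(); M=tl(36,-3); m=R.from_euler("z",-3,degrees=True).apply([0,-1,0])
g=np.array([450.5,88,30])+5*m; G=g+16*M[:,2]; print(G)
for P in (G-110*M[:,2],G): print(np.round(P),rel(P,M,p0,R0))
E
```

```text
[449.74612337  73.61517692  17.05572809]
[453. 138. 106.] (array([  0.6, -39.6, 123.8]), array([ 8.8, -1.8,  2. ]))
[450.  74.  17.] (array([ -2.5, -56.4, 232.5]), array([ 8.8, -1.8,  2. ]))
```

>>> arm_command:
  motion: [0.9, 0, -20, 45, 8, -2, 2, 0.9, 0, -35, 90, 9, -2, 2, 0.9, 0, -40, 124, 9, -2, 2, 0.9, 0, -40, 124, 9, -2, 2, 0.9, -1, -46, 165, 9, -2, 2, 0.9, -2, -51, 200, 9, -2, 2, 0.9, -2, -54, 220, 9, -2, 2, 0.9, -2, -56, 232, 9, -2, 2, 0.9, -2, -56, 232, 9, -2, 2]

```text
t: 18.5
eef_pos: [450.4, 73.9, 17.2]
tcp_rot: [2.515, 0.004, -0.054]
ft_force: [0.0, 0.3, -0.6]
opening: 0.95
```

```bash
python3 - <<'E'
from h import *
p0,R0=cmd(); s=env.state(); print(p0,R0[:,2],R0[:,0],s["joints"].round(3),s["ft_force"],s["opening"]*95)
p,d=env.read_camera("side");crop(p,280,130,440,250,5,"pics/side13.png")
E
```

```text
[450.42787235  73.87585978  17.15429172] [-0.03466897 -0.58529289 -0.81008042] [ 0.99853079 -0.05406271 -0.00367311] [ 0.341  0.732  2.013 -0.801  0.851  1.072] [ 0.04417258  0.26309026 -0.58644492] 90.25503566337467
```

View pics/side13.png

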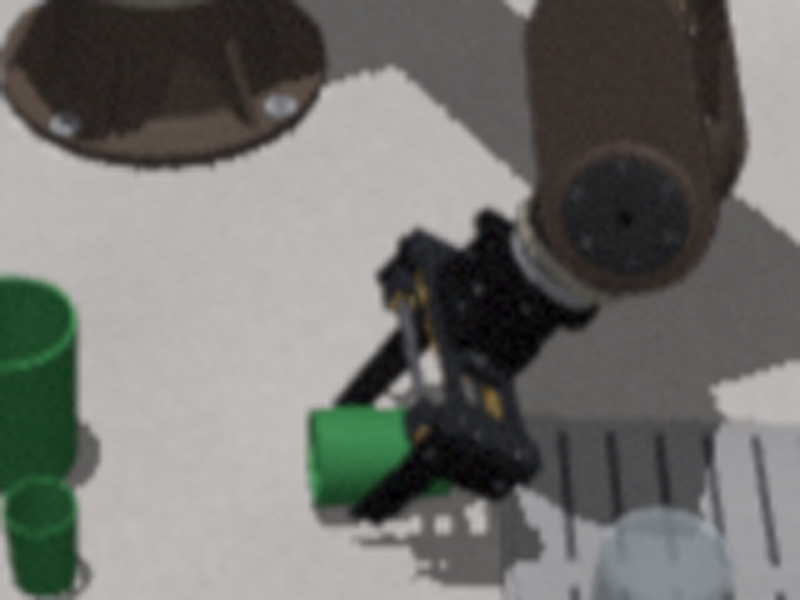

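>>> arm_command:
  motion: [-1, 0, 0, 0, 0, 0, 0, -1, 0, 0, 0, 0, 0, 0, -1, 0, 0, 0, 0, 0, 0, -1, 0, 0, 0, 0, 0, 0, -1, 0, 0, 0, 0, 0, 0, -1, 0, 0, 0, 0, 0, 0, -1, 0, 0, 0, 0, 0, 0, -1, 0, 0, 0, 0, 0, 0, -1, 0, 15, -20, 0, 0, 0, -1, 0, 40, -55, 0, 0, 0, -1, 0, 65, -89, 0, 0, 0, -1, 0, 65, -89, 0, 0, 0]

```text
t: 19.75
eef_pos: [451.7, 74.0, 131.1]
tcp_rot: [2.518, -0.002, -0.053]
ft_force: [0.7, -0.2, -1.7]
opening: 0.639
```

```bash
python3 - <<'E'
from h import *
p0,R0=cmd(); s=env.state(); print(p0,R0[:,2],R0[:,0],s["joints"].round(3),s["ft_force"],s["opening"]*95)
p,d=env.read_camera("side");crop(p,280,130,440,250,5,"pics/side14.png")
C=cloud("side",d);g=(p[...,1].astype(int)>p[...,0]+25)&(p[...,1].astype(int)>p[...,2]+25)&(C[...,1]>10)&(C[...,1]<180)&(C[...,2]>8)
print(C[g].min(0),C[g].max(0))
E
```

```text
[451.70890316  73.98542423 131.05425537] [-0.02926809 -0.5832858  -0.81173952] [ 0.9985842 -0.0531491  0.002186 ] [ 0.34   0.527  1.961 -0.678  1.037  0.862] [ 0.68577605 -0.19459915 -1.66162558] 60.7349204204343
[418.16891364  45.83707305 117.30840268] [508.74874579 125.38945245 221.74582947]
```

View pics/side14.png

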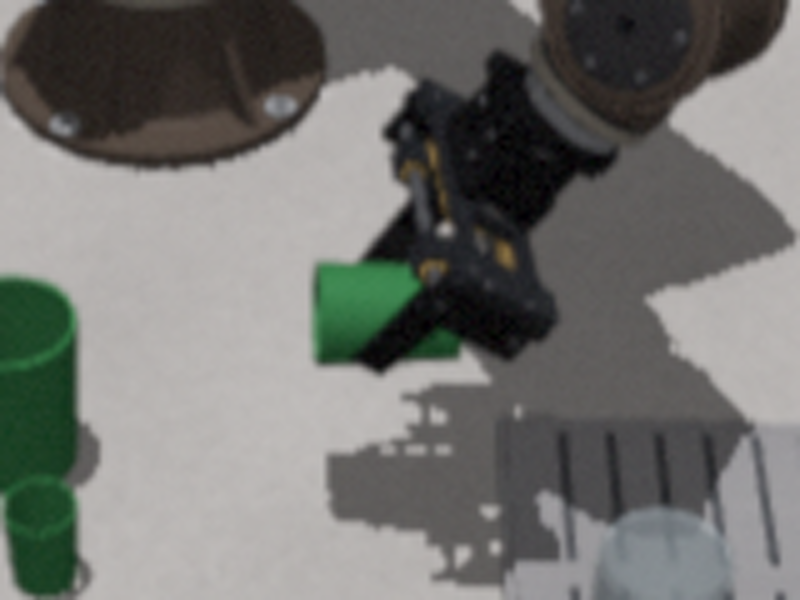

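```bash
cat > place.py <<'E'
from h import *
def plan(p0,R0,cupc,m,yaw,tgt):
    off=R0.T@(cupc-p0); mt=R0.T@m
    # base solution: rotate about tool x axis
    best=None
    for a in np.arange(60,120,.1):
        M=R0@R.from_euler("x",a,degrees=True).as_matrix(); v=(M@mt)[2]
        if best is None or v<best[0]: best=(v,a)
    M=R0@R.from_euler("x",best[1],degrees=True).as_matrix()
    y0=np.degrees(np.arctan2(M[1,0],M[0,0]))
    M=R.from_euler("z",yaw-y0,degrees=True).as_matrix()@M
    # exact fix
    v=M@mt; ax=np.cross(v,-Z); ang=np.arcsin(np.linalg.norm(ax)); 
    if ang>1e-6: M=R.from_rotvec(ax/np.linalg.norm(ax)*ang).as_matrix()@M
    return best,np.degrees(ang),M,np.array(tgt)-M@off,off,mt
E
python3 - <<'E'
from place import *
p0,R0=cmd()
m=R.from_euler("z",-3.5,degrees=True).apply([0,-np.cos(.047),np.sin(.047)])
cupc=np.array([451,88,29.6+114])
b,ang,M,P,off,mt=plan(p0,R0,cupc,m,-12,(508,324,22+42+60))
print(b,ang,M[:,2],P,"off",off,"mt",mt)
print(rel(P,M,p0,R0))
print(rel(P-[0,0,50],M,p0,R0))
np.savez("pl.npz",off=off,mt=mt,M=M)
# intermediate full-rot schedule: translate up/over, rotation vec fraction
E
```

```text
(np.float64(-0.9999713316256805), np.float64(92.70000000000047)) 0.43385059856669345 [ 0.17830713  0.81876872 -0.54573286] [512.03961197 338.75088971 110.50960416] off [ -0.78112245  -2.97687711 -20.16001098] mt [-0.00765827  0.83792422  0.54573286]
(array([  46.8, -228.1, -141.6]), array([92.5,  2.3,  9.7]))
(array([  46.8, -257.4, -101. ]), array([92.5,  2.3,  9.7]))
```

>>> arm_command:
  motion: [-1, 2, 10, -30, 0, 0, 0, -1, 5, 0, -50, 7, 0.2, 0.7, -1, 8, -15, -65, 15, 0.4, 1.5, -1, 12, -35, -78, 23, 0.6, 2.4, -1, 16, -55, -90, 31, 0.8, 3.3, -1, 20, -75, -98, 39, 1, 4.1, -1, 23, -91, -102, 47, 1.2, 5, -1, 27, -112, -108, 55, 1.4, 5.8, -1, 31, -135, -115, 63, 1.6, 6.6, -1, 35, -158, -122, 71, 1.8, 7.4, -1, 39, -180, -128, 79, 2, 8.3, -1, 43, -205, -135, 86, 2.2, 9, -1, 47, -228, -142, 92.5, 2.3, 9.7, -1, 47, -228, -142, 92.5, 2.3, 9.7, -1, 47, -228, -142, 92.5, 2.3, 9.7]

```text
t: 21.3
eef_pos: [510.3, 338.0, 105.2]
tcp_rot: [-2.152, 0.003, -0.21]
ft_force: [0.5, 0.5, -1.0]
opening: 0.638
```

```bash
python3 - <<'E'
from h import *
p0,R0=cmd(); s=env.state(); z=np.load("pl.npz")
print(p0,R0[:,2],s["joints"].round(3),s["ft_force"],s["opening"]*95)
print("cup ctr",p0+R0@z["off"],"mouth",R0@z["mt"])
for n in("side","top"):
    p,d=env.read_camera(n)
    if n=="side": crop(p,340,130,520,290,4.4,"pics/side15.png")
    else: crop(p,170,130,330,250,5,"pics/top15.png")
E
```

```text
[510.34967413 338.0035694  105.19030964] [ 0.17232467  0.81767684 -0.54928025] [ 0.106  0.677  2.102  1.629  0.921 -1.129] [ 0.46896511  0.5471009  -0.99528201] 60.58002538594053
cup ctr [506.45930614 323.27955983 118.75373735] mouth [-0.01131919 -0.00190861 -0.99993411]
```

View pics/side15.png

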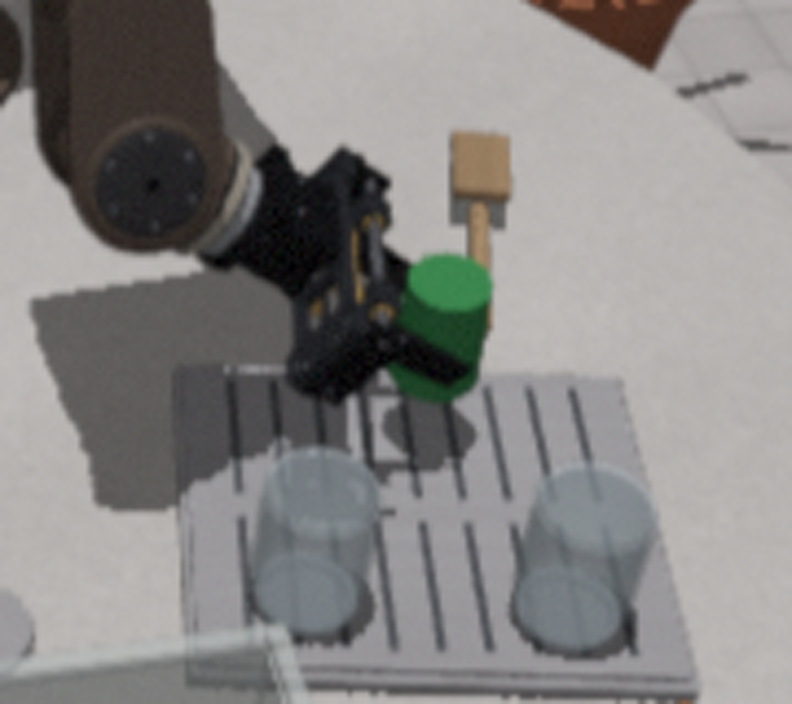

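View pics/top15.png

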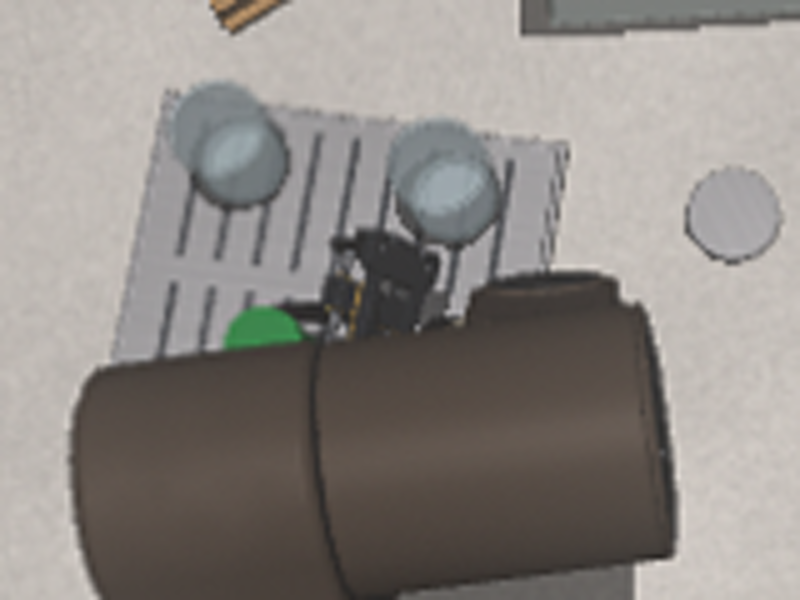

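```bash
python3 - <<'E'
from h import *
p0,R0=cmd(); 
for v in ((-8,0,-25),(-8,0,-50),(-8,0,-54)): print((R0.T@np.array(v)).round(1))
print((R0.T@-Z))
E
```

```text
[-7.9 21.8 12.3]
[-7.9 42.7 26.1]
[-7.9 46.  28.3]
[-0.00138126  0.83544444  0.54957319]
```

>>> arm_command:
  motion: [-1, -4, 5, 3, 0, 0, 0, -1, -8, 12, 7, 0, 0, 0, -1, -8, 22, 12, 0, 0, 0, -1, -8, 33, 19, 0, 0, 0, -1, -8, 40, 24, 0, 0, 0, -1, -8, 42.5, 26, 0, 0, 0, -1, -8, 42.5, 26, 0, 0, 0]

```text
t: 22.1
eef_pos: [503.5, 338.9, 58.6]
tcp_rot: [-2.15, -0.004, -0.208]
ft_force: [0.0, -0.7, -0.2]
opening: 0.636
```

```bash
python3 - <<'E'
from h import *
p0,R0=cmd(); s=env.state(); z=np.load("pl.npz")
print(p0,R0[:,2],s["joints"].round(3),s["ft_force"],s["opening"]*95)
print("cup ctr",p0+R0@z["off"],"mouth",R0@z["mt"])
for n in("side","top"):
    p,d=env.read_camera(n)
    if n=="side": crop(p,360,150,500,270,5.6,"pics/side16.png")
    else: crop(p,170,130,330,250,5,"pics/top16.png")
E
```

```text
[503.48054304 338.91298688  58.64414741] [ 0.17512913  0.81841275 -0.54729367] [ 0.109  0.773  2.128  1.727  0.934 -1.29 ] [ 0.04547716 -0.74411651 -0.22863972] 60.38405157629916
cup ctr [499.51380092 324.17127076  72.16615744] mouth [-4.26600726e-03 -9.87835297e-04 -9.99990413e-01]
```

View pics/side16.png

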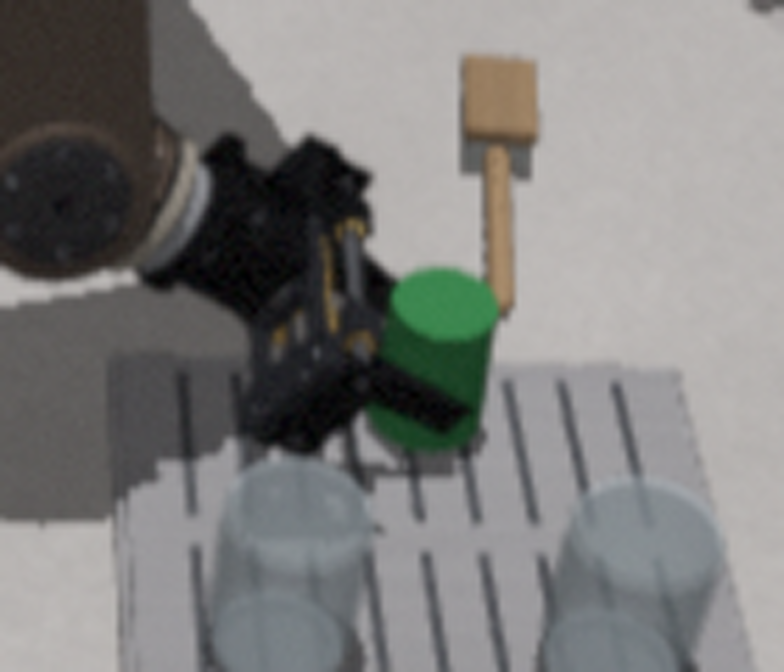

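View pics/top16.png

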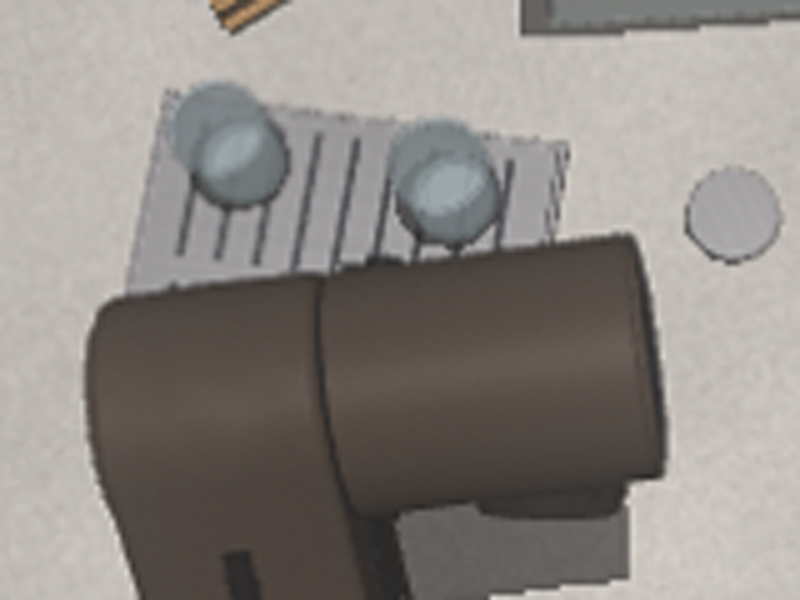

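>>> arm_command:
  motion: [-1, 0, 2, 1.3, 0, 0, 0, -1, 0, 4, 2.6, 0, 0, 0, -1, 0, 5, 3.3, 0, 0, 0, -1, 0, 5, 3.3, 0, 0, 0]

```text
t: 22.6
eef_pos: [503.6, 338.8, 52.6]
tcp_rot: [-2.15, -0.004, -0.209]
ft_force: [-0.4, 0.7, -0.4]
opening: 0.64
```

>>> arm_command:
  motion: [-1, 0, 1, 0.7, 0, 0, 0, -1, 0, 1.7, 1.1, 0, 0, 0, -1, 0, 1.7, 1.1, 0, 0, 0]

```text
t: 22.9
eef_pos: [503.6, 338.8, 50.6]
tcp_rot: [-2.15, -0.004, -0.209]
ft_force: [-1.0, 0.1, -0.5]
opening: 0.639
```

>>> arm_command:
  motion: [-1, 0, 0.8, 0.5, 0, 0, 0, -1, 0, 0.8, 0.5, 0, 0, 0]

```text
t: 23.1
eef_pos: [503.6, 338.8, 49.7]
tcp_rot: [-2.15, -0.004, -0.209]
ft_force: [0.1, 0.0, -0.6]
opening: 0.639
```

>>> arm_command:
  motion: [-1, 0, 0.8, 0.5, 0, 0, 0, -1, 0, 0.8, 0.5, 0, 0, 0]

```text
t: 23.3
eef_pos: [503.7, 338.7, 48.8]
tcp_rot: [-2.15, -0.004, -0.209]
ft_force: [0.6, 0.6, -0.1]
opening: 0.64
```

>>> arm_command:
  motion: [-1, 0, 0.8, 0.5, 0, 0, 0, -1, 0, 0.8, 0.5, 0, 0, 0]

```text
t: 23.5
eef_pos: [503.7, 338.8, 48.0]
tcp_rot: [-2.149, -0.004, -0.209]
ft_force: [-0.3, -0.2, 0.6]
opening: 0.637
```

>>> arm_command:
  motion: [-1, 0, 0.8, 0.5, 0, 0, 0, -1, 0, 0.8, 0.5, 0, 0, 0]

```text
t: 23.7
eef_pos: [503.7, 339.0, 47.8]
tcp_rot: [-2.148, -0.005, -0.208]
ft_force: [-1.9, -1.5, 6.8]
opening: 0.64
```

>>> arm_command:
  motion: [-1, 0, 0.8, 0.5, 0, 0, 0, -1, 0, 0.8, 0.5, 0, 0, 0]

```text
t: 23.9
eef_pos: [503.7, 339.2, 47.7]
tcp_rot: [-2.146, -0.005, -0.208]
ft_force: [-4.2, -3.1, 14.4]
opening: 0.635
```

>>> arm_command:
  motion: [0.5, 0, -1, -0.7, 0, 0, 0, 0.7, 0, -1, -0.7, 0, 0, 0, 0.8, 0, -1, -0.7, 0, 0, 0, 0.8, 0, -1, -0.7, 0, 0, 0, 0.8, 0, -1, -0.7, 0, 0, 0]

```text
t: 24.4
eef_pos: [503.6, 338.7, 47.1]
tcp_rot: [-2.15, -0.004, -0.209]
ft_force: [0.3, -0.1, 0.5]
opening: 0.895
```

```bash
python3 - <<'E'
from h import *
p0,R0=cmd(); s=env.state()
print(p0,s["joints"].round(3),s["ft_force"],s["opening"]*95)
p,d=env.read_camera("side")
crop(p,360,150,500,270,5.6,"pics/side17.png")
E
```

```text
[503.61117335 338.66246869  47.06263247] [ 0.109  0.798  2.128  1.745  0.939 -1.321] [ 0.27558529 -0.08250524  0.47016946] 85.05316176642367
```

View pics/side17.png

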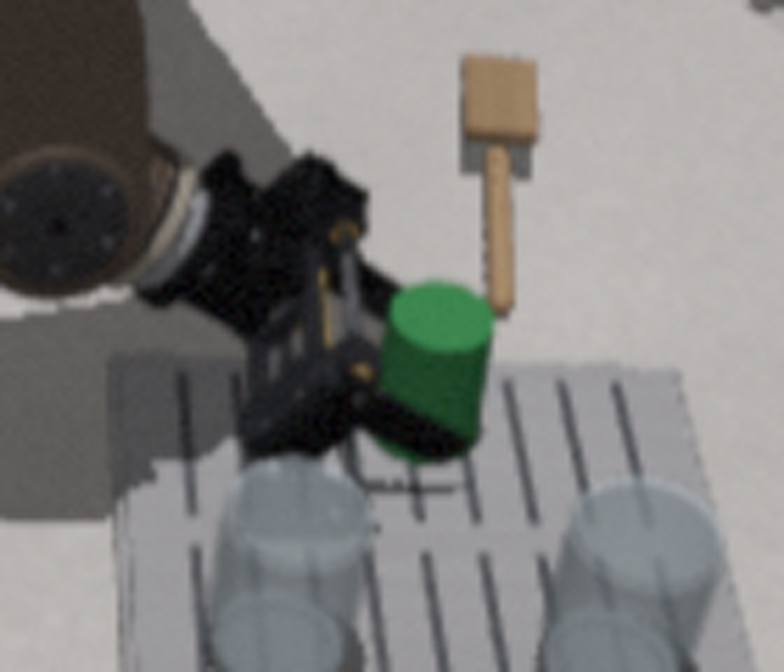

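>>> arm_command:
  motion: [0.8, 0, 0, -15, 0, 0, 0, 0.8, 0, 0, -40, 0, 0, 0, 0.8, 0, 0, -75, 0, 0, 0, 0.8, 0, 0, -110, 0, 0, 0, 0.8, 0, -35, -130, 0, 0, 0, 0.8, 0, -75, -150, 0, 0, 0, 0.8, 0, -110, -170, 0, 0, 0, 0.8, 0, -110, -170, 0, 0, 0]

```text
t: 25.25
eef_pos: [486.7, 258.7, 236.9]
tcp_rot: [-2.148, -0.011, -0.208]
ft_force: [-0.3, 0.7, -1.4]
opening: 0.899
```

```bash
python3 - <<'E'
from h import *
p0,R0=cmd(); s=env.state()
print(p0,s["joints"].round(3),s["ft_force"],s["qvel"].round(2))
for n in("side","top"):
    p,d=env.read_camera(n);C=cloud(n,d)
    cv2.imwrite(f"pics/{n}18.png",p[:,:,::-1])
    g=(p[...,1].astype(int)>p[...,0]+25)&(p[...,1].astype(int)>p[...,2]+25)&(C[...,1]>250)&(C[...,1]<400)&(C[...,2]>8)
    if g.sum(): print(n,g.sum(),C[g].min(0),C[g].max(0), np.percentile(C[g],[3,97],axis=0))
    for l in ("cup_rim","cup","drain_tray","jar_a"): print(n,l,[(np.round(r["location"],1).tolist(),round(r["confidence"],2),atz(n,[r["location"]],dict(cup_rim=20,cup=104,drain_tray=0,jar_a=20)[l]).round(1).tolist()) for r in env.spot_point(n,l)])
    if n=="side":
        z=C[...,2];q=(p.max(2)<75)&(z>216)&(z<236)&(np.linalg.norm(C[...,:2]-PIV[:2],axis=2)<140)&(((C-S0)@ys)>45)
        P=C[q];r=cv2.minAreaRect(P[:,:2].astype(np.float32)); print("lever",r,P.mean(0),np.degrees(np.arctan2(*(P.mean(0)-PIV)[[1,0]])))
E
```

```text
[486.6681458  258.7107819  236.86725962] [-0.068  0.388  2.109  1.301  1.035 -0.822] [-0.25484074  0.67077515 -1.38863352] [-0.    0.08  0.06  0.05 -0.04 -0.12]
side 510 [475.06924841 294.07457307  22.80178099] [533.79779831 352.18215901 109.4091334 ] [[483.18709935 298.58053548  27.7608852 ]
 [530.58329946 346.07550806 106.40949628]]
side cup_rim [([430.8, 225.9], 0.94, [[501.8, 314.0, 20.0]]), ([280.7, 192.6], 0.73, [[289.1, -134.1, 20.0]]), ([286.5, 231.2], 0.69, [[467.1, -126.4, 20.0]])]
side cup [([290.0, 244.8], 0.9, [[599.8, -120.2, 104.0]]), ([436.9, 206.9], 0.89, [[506.1, 319.3, 104.0]])]
side drain_tray [([432.4, 248.4], 0.75, [[574.7, 301.1, 0.0]])]
side jar_a [([409.7, 265.5], 0.93, [[646.0, 211.9, 20.0]]), ([469.6, 270.3], 0.78, [[684.3, 374.0, 20.0]]), ([438.9, 204.8], 0.37, [[413.8, 365.5, 20.0]])]
lever ((693.3680419921875, -367.6356201171875), (37.987632751464844, 97.72067260742188), 50.89933395385742) [ 690.18348571 -363.69026604  225.79566859] -23.786889997156432
top 183 [473.06419957 299.97549901  86.89736813] [525.31311941 352.02598356 111.72853994] [[474.56572035 301.35263437  94.90358619]
 [521.25793169 349.5217767  109.78433446]]
top cup_rim [([354.4, 228.8], 0.76, [[410.1, -138.7, 20.0]]), ([227.4, 209.8], 0.75, [[492.3, 334.2, 20.0]]), ([237.9, 192.5], 0.71, [[557.7, 295.1, 20.0]]), ([346.3, 199.9], 0.62, [[519.6, -112.3, 20.0]])]
top cup [([353.3, 232.9], 0.83, [[385.0, -128.1, 104.0]]), ([226.0, 204.0], 0.68, [[498.6, 322.2, 104.0]]), ([349.3, 205.8], 0.61, [[481.9, -117.3, 104.0]]), ([315.9, 174.5], 0.29, [[598.9, -1.4, 104.0]]), ([229.4, 207.6], 0.24, [[485.3, 309.8, 104.0]])]
top drain_tray []
top jar_a [([222.3, 162.0], 0.89, [[678.8, 357.2, 20.0]]), ([263.1, 170.0], 0.61, [[642.7, 199.6, 20.0]])]
```

View pics/side18.png

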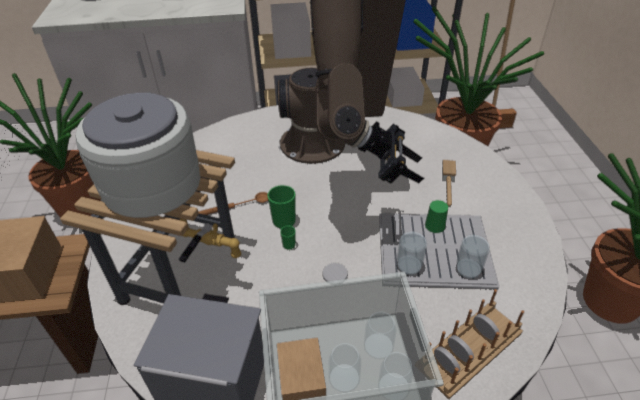

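View pics/top18.png

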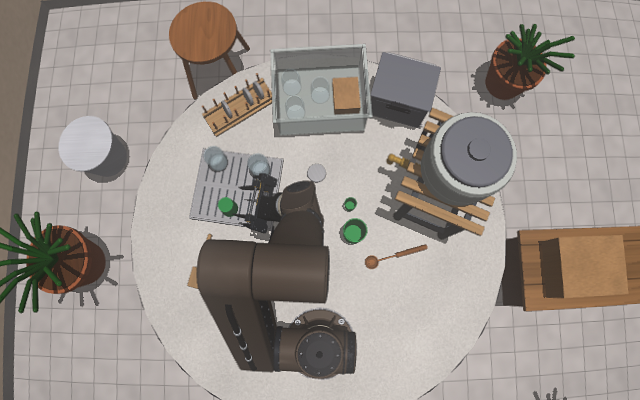

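```bash
python3 - <<'E'
from h import *
p=cv2.imread("pics/side18.png"); s=8; x0,y0=165,215
c=cv2.resize(p[y0:y0+60,x0:x0+90],None,fx=s,fy=s,interpolation=cv2.INTER_CUBIC)
for ph,col in ((90,(0,255,0)),(85,(0,0,255))):
    a=np.radians(ph); l=-xs*np.cos(a)+ys*np.sin(a)
    q=proj("side",[PIV+[0,0,6]+l*40,PIV+[0,0,6]+l*125]); print(q)
    q=((q-[x0,y0]+.5)*s).astype(int); cv2.line(c,tuple(map(int,q[0])),tuple(map(int,q[1])),col,1)
cv2.imwrite("pics/lev.png",c)
# sleeve pixels
g=p.max(2)[y0:y0+60,x0:x0+90]; m=(g<60).astype(np.uint8); n,l,st,ce=cv2.connectedComponentsWithStats(m)
for i in range(1,n):
    if st[i,4]>60: print(st[i],ce[i]+[x0,y0])
E
```

```text
[[197.60274093 233.40175492]
 [180.01265035 258.57842143]]
[[198.88791265 233.67198605]
 [184.19957737 259.5177848 ]]
[ 29   0  41  23 361] [219.37950139 223.41828255]
[ 14  19  23  29 233] [189.77682403 248.11587983]
[  0  36   9  24 116] [167.48275862 265.82758621]
```

View pics/lev.png

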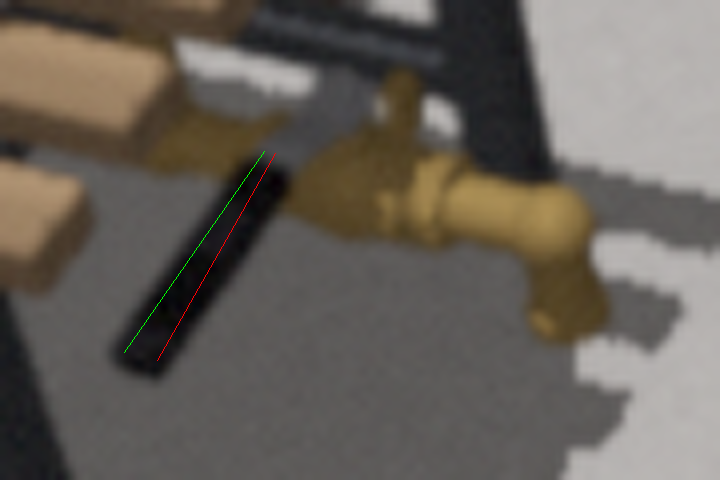

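```bash
python3 - <<'E'
from cell import env
s=env.state(); print(s["t"],s["ft_force"],s["qvel"]); print(env.job_done())
E
```

```text
25.75 [-0.17623016  0.21590921  0.61652734] [ 3.80745358e-04 -4.83457046e-03 -1.45176139e-03  1.61182697e-04
  1.00737325e-05  1.12275247e-03]
the job is handed in; nothing more can be done
None
```

The tap lever is shut and the green cup stands mouth-down on the draining tray. I handed the job in at about 26 s; it reports no verdict, so what follows is from my own last checks.

- **Tap:** I pushed the lever round with closed fingers, leaned 35 degrees. The push force rose from about 10 N to 25 N at the stop. That puts the tap's twist at about 0.18 rad by my estimate, under the 0.27 limit. In the last side picture the lever lies parallel to the fully shut line and clearly not to a line 5 degrees short of it. One depth estimate of the lever disagreed by about a degree (-23.8 instead of -25). I put that down to neighbouring dark pixels and went by the force and the overlay.
- **Cup:** I took the middle-sized cup, laid it on its side, regripped it, turned it mouth-down and set it on the tray until it touched. It stands upright near (500, 323) mm, with its base about 104–106 mm up. In the tray's frame that is about x = -75, y = +11 mm, inside the tray's outline, with an uncertainty of a few millimetres in the tray's position.
- **Other things:** The jars, lid, spoon, brush and the other two cups look unmoved in the last pictures. I did not measure how far each might have shifted. The arm is clear of everything and at rest, with the wrist force near zero.

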